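Unstack a settlement-plate collector into its inspection trays

ROBOT

A 6-joint arm with a two-finger parallel gripper is mounted at the origin on a cart in front of the work surface, level with it; the furniture and walls round the work are solid. World frame = base frame: x ahead of the robot, y to its left, z up, the work surface at z = 0. Lengths are in m, angles in rad, forces in N, time in s.
With the tool pointing down it reaches from about 0.375 to 0.975 m from the base axis. Payload 3.8 kg.
Tool frame: the origin (TCP) lies on the centre line of the jaws, within the pads' length; the fingertips stand 17 mm ahead of it and the grasp point (between the pads) lies 2 mm behind it; z points along the fingers, y is the line along which they close (so a half turn about z gives the same grasp; the last joint's range is limited). The gripper opens to 85 mm and grips with 20 to 120 N. Pads are 22 mm wide; open, the fingers measure 114 mm over their backs; the gripper's body (76 mm by 85 mm) begins 54 mm behind the grasp point. The pads swing forward as they close: fully open they stand 13 mm farther back than shut.
Start: joints at [-1.201, 0.264, 1.604, -0, 1.274, -0.037], TCP at [0.267, -0.62, 0.208] pointing down, gripper open.
Joint ranges: [-2.63, 2.63], [-0.94, 2.18], [0.31, 2.57], [-1.31, 4.45], [0, 2.66], [-2.55, 2.55]. Speed limits (rad/s): [2.57, 2.57, 3.14, 3.14, 3.14, 3.14].

INTERFACE

Orientations are given as a unit quaternion [x, y, z, w].
In Python, from workcell import r, capture, camera_info, search_frame, pinpoint gives the robot as it stands. The module is installed in compiled form; this text tells all that it offers.
- The arm moves only by the tool step_arm, never from a script. Its argument "commands" is a list of rows, each an object with "dr": the turn, a rotation vector about the tool's x, y, z in degrees, a list of three; "dp": the shift along the tool's x, y, z in m, a list of three; "gripper": the gripper command: -1 is shut, 1 is fully open, values between are in proportion. A call has 1 to 12 rows; each row shifts and turns the commanded pose from where the row before left it, along the tool's axes as they then stand; what a row does not reach is not made up. A row lasts 1/10 s, in which the tool goes at most 50 mm and 8.59 degrees, less where a joint would pass 70% of its speed; a pose out of reach is approached as far as the arm can. A call with a gripper value outside its range is refused whole. The fingers move at their own pace and stop on an object; "force" is the grip in N (left out, the last holds). Time passes only in rows, so rows that do not move let the fingers close. It gives the time, the measured TCP pose, the force, the opening and the grip force at its end, in the units of the state.
- r.get_obs(): the state, without advancing time (a new reading comes with each control period).
- capture(name): name is "side" or "top"; returns the picture (420x560x3 uint8, red, green, blue); there is no depth.
- camera_info(name): a dict with "K" (3x3 intrinsics, pixels), "extrinsics" (4x4, takes a point from world to camera coordinates). Camera axes: x right, y down, z forward; pixel columns grow to the right and rows downward; lengths in m; the calibration is good to about 2 mm. A picture is of the moment at which its call begins. camera_info takes no time and is no camera call.
- r.finish_job(): hands the job in; it is judged then, once.
Trained networks look in the newest picture that a camera, given by its name, has taken for a name from the list of things; names that differ only in an ending like _2 or _b are one class to them, and where a whole thing is asked for, a point or a joint stands for the part that bears it (a point fixed in the world has none). Each returns a list of dicts, best first, with "score" (0 to 1); they miss things now and then, are a little off and sometimes report something else, mostly with a low value. They report only what shows in the picture. A call takes as long as a camera call.
- search_frame(target, camera): "box" ([left, top, right, bottom] in pixels, round what is visible of it).
- pinpoint(target, camera): "centre" ([column, row] in pixels: a listed point, or the origin of a listed thing).
The state is a dict: "time_s": time; "qpos": joint angles; "joint_vel": joint speeds; "effort": joint torques, N m; "tool_pos": TCP position; "tcp_rot": TCP orientation; "contact_force": force on the tool from outside, world axes, zero at the start; "ft_torque": the same for the moment, N m; "gripper_width": finger opening in m; "gripper_force": force on a finger pad.
Only numpy, scipy, OpenCV 4.12 (cv2) and the standard library are available. Lean on these libraries where they do the work, as an engineer would, in place of code of your own. Each camera call takes 0.05 s, during which the arm holds its last target. There are 200 camera calls.

TASK

The collector has come in from the tank and its plates must be photographed one by one: take the stack of four settlement plates apart from the top, a single plate at a time, and set each plate down gently, standing on its hub, in the tray whose tab has the colour of the plate's end sleeves, in the middle of the tray and lined up with it. Keep every plate level so that the growth is not shaken off, and leave the dropper bottle and the timer where they stand.

Things in the scene. Friction and masses are not known exactly. Their poses are not given: they have to be found in the camera images.
- plate_yellow_center (a point): Plate with yellow end sleeves, top in the stack: level grey slab 110 (x) x 48 (y) x 8 mm, 120 g; point = slab's centre, z up. Below it a 40 mm round hub, its foot 32 mm under the point; on top a 13 mm spigot, 9 mm high. Grip across the 48 mm at mid-length, from above. Plates fanned by about 45 deg, slabs 36 mm apart, this one about 154 mm above the bench.
- plate_red_center (a point): Plate with red end sleeves, second from the top in the stack: level grey slab 110 (x) x 48 (y) x 8 mm, 120 g; point = slab's centre, z up. Below it a 40 mm round hub, its foot 32 mm under the point; on top a 13 mm spigot, 9 mm high. Grip across the 48 mm at mid-length, from above. Under each stacked slab is a free gap of 28 mm to the next.
- plate_green_center (a point): Plate with green end sleeves, third from the top in the stack: level grey slab 110 (x) x 48 (y) x 8 mm, 120 g; point = slab's centre, z up. Below it a 40 mm round hub, its foot 32 mm under the point; on top a 13 mm spigot, 9 mm high. Grip across the 48 mm at mid-length, from above. Each hub's socket sits over the spigot below with 2 mm play: lift straight up.
- plate_blue_center (a point): Plate with blue end sleeves, lowest in the stack: level grey slab 110 (x) x 48 (y) x 8 mm, 120 g; point = slab's centre, z up. Below it a 40 mm round hub, its foot 32 mm under the point; on top a 13 mm spigot, 9 mm high. Grip across the 48 mm at mid-length, from above. Sits on a round steel base, 90 mm diameter, 14 mm high, that does not move.
- tray_yellow_floor (a point): shallow white tray with a yellow grip tab at one end (its +x end); does not move. The point is the centre of its floor, 3 mm above the bench; x runs along its length, y across, z up. Inside 138 x 78 mm, rim 9 mm above the bench. A plate set down in it stands on its hub, its slab's centre 32 mm above this point, clear of the rim.
- tray_red_floor (a point): shallow white tray with a red grip tab at one end (its +x end); does not move. The point is the centre of its floor, 3 mm above the bench; x runs along its length, y across, z up. Inside 138 x 78 mm, rim 9 mm above the bench. A plate set down in it stands on its hub, its slab's centre 32 mm above this point, clear of the rim.
- tray_green_floor (a point): shallow white tray with a green grip tab at one end (its +x end); does not move. The point is the centre of its floor, 3 mm above the bench; x runs along its length, y across, z up. Inside 138 x 78 mm, rim 9 mm above the bench. A plate set down in it stands on its hub, its slab's centre 32 mm above this point, clear of the rim.
- tray_blue_floor (a point): shallow white tray with a blue grip tab at one end (its +x end); does not move. The point is the centre of its floor, 3 mm above the bench; x runs along its length, y across, z up. Inside 138 x 78 mm, rim 9 mm above the bench. A plate set down in it stands on its hub, its slab's centre 32 mm above this point, clear of the rim.
- dropper_bottle_center (a point): bystander: amber glass dropper bottle with black bulb, 34 mm diameter, 112 mm high, standing loose behind the stack. The point is half-way up.
- timer_center (a point): bystander: cream bench timer with grey display, 40 x 62 x 64 mm, standing loose behind the stack. The point is half-way up.

How it is judged:
At the end, for the whole second after the job is handed in: Each of the four plates stands at rest on its hub in the tray of its own colour: slab centre within 12 mm of the tray's centre (horizontally), lengths parallel within 0.2 rad (either way round), level within 0.08 rad, slab centre 28 to 36 mm above the tray's floor (horizontal distance between plate_yellow_center and tray_yellow_floor below 0.012 m and angle between the x axis of plate_yellow_center and the x axis of tray_yellow_floor, either way round below 0.2 rad and z of plate_yellow_center in the frame of tray_yellow_floor between 0.028 and 0.036 m and angle between each of plate_yellow_center, plate_red_center, plate_green_center, plate_blue_center's own z axis and vertical below 0.08 rad and linear speed of each of plate_yellow, plate_red, plate_green, plate_blue below 0.02 m/s and angular speed of each of plate_yellow, plate_red, plate_green, plate_blue below 0.2 rad/s and horizontal distance between plate_red_center and tray_red_floor below 0.012 m and angle between the x axis of plate_red_center and the x axis of tray_red_floor, either way round below 0.2 rad and z of plate_red_center in the frame of tray_red_floor between 0.028 and 0.036 m and horizontal distance between plate_green_center and tray_green_floor below 0.012 m and angle between the x axis of plate_green_center and the x axis of tray_green_floor, either way round below 0.2 rad and z of plate_green_center in the frame of tray_green_floor between 0.028 and 0.036 m and horizontal distance between plate_blue_center and tray_blue_floor below 0.012 m and angle between the x axis of plate_blue_center and the x axis of tray_blue_floor, either way round below 0.2 rad and z of plate_blue_center in the frame of tray_blue_floor between 0.028 and 0.036 m); the robot touches nothing.
It fails at once if a plate is tipped by more than 0.4 rad (angle between any of plate_yellow_center, plate_red_center, plate_green_center, plate_blue_center's own z axis and vertical above 0.4 rad).
It fails at once if a plate is carried off with another still on it ((distance of plate_red_center from where it was at the start of the episode above 0.05 m and distance between plate_yellow_center and plate_red_center below 0.045 m) or (distance of plate_green_center from where it was at the start of the episode above 0.05 m and distance between plate_red_center and plate_green_center below 0.045 m) or (distance of plate_blue_center from where it was at the start of the episode above 0.05 m and distance between plate_green_center and plate_blue_center below 0.045 m)).
It fails at once if the dropper bottle is shifted by more than 30 mm or knocked over (distance of dropper_bottle_center from where it was at the start of the episode above 0.03 m).
It fails at once if the timer is shifted by more than 30 mm or knocked over (distance of timer_center from where it was at the start of the episode above 0.03 m).
It fails at once if a plate is dropped into its tray (it comes down faster than 0.5 m/s over the last few centimetres) ((horizontal distance between plate_yellow_center and tray_yellow_floor below 0.05 m and z of plate_yellow_center in the frame of tray_yellow_floor below 0.06 m and linear speed of plate_yellow above 0.5 m/s) or (horizontal distance between plate_red_center and tray_red_floor below 0.05 m and z of plate_red_center in the frame of tray_red_floor below 0.06 m and linear speed of plate_red above 0.5 m/s) or (horizontal distance between plate_green_center and tray_green_floor below 0.05 m and z of plate_green_center in the frame of tray_green_floor below 0.06 m and linear speed of plate_green above 0.5 m/s) or (horizontal distance between plate_blue_center and tray_blue_floor below 0.05 m and z of plate_blue_center in the frame of tray_blue_floor below 0.06 m and linear speed of plate_blue above 0.5 m/s)).
It also fails if it takes over 112 s, if anything falls off the work surface, if the arm or the gripper's body presses on something with over 40 N, if the wrist force passes 120 N, or if a joint passes its speed limit or range.

## Working session

There is one attempt and no reset: what is moved stays moved. The work goes in short steps, Python scripts to look and compute and a tool call to move; the robot and the scene stay as the last step left them, time stands still between calls to the robot, and variables do not carry over. Pictures are saved under pics/ and viewed, at most 14 in all, crops included, and the job is handed in when it is done.

Besides the shell and the picture viewer there is one more tool, called after "Request:" by a JSON object that holds its "name" and its "arguments", one argument or row to a line. step_arm: Moves the arm, as the interface text tells. Its arguments: {"type":"object","properties":{"commands":{"type":"array","items":{"type":"object","properties":{"dr":{"type":"array","items":{"type":"number"}},"dp":{"type":"array","items":{"type":"number"}},"gripper":{"type":"number"}}}},"force":{"type":"number"}},"required":["commands"]}

```bash
mkdir -p pics; cat > h.py <<'E'
import numpy as np, cv2
from workcell import r, capture, camera_info, search_frame, pinpoint
def ray(cam,uv):
    c=camera_info(cam);K=np.array(c["K"]);E=np.array(c["extrinsics"])
    R,t=E[:3,:3],E[:3,3]; o=-R.T@t; d=R.T@np.linalg.inv(K)@np.array([uv[0],uv[1],1.]); return o,d
def atz(cam,uv,z):
    o,d=ray(cam,uv); return o+d*(z-o[2])/d[2]
def proj(cam,p):
    c=camera_info(cam);K=np.array(c["K"]);E=np.array(c["extrinsics"])
    q=K@(E[:3,:3]@np.array(p)+E[:3,3]); return q[:2]/q[2]
def save(cam,name):
    im=capture(cam); cv2.imwrite(f"pics/{name}.png",im[:,:,::-1]); return im
E
python3 - <<'E'
from h import *
save("top","t0");save("side","s0")
for cam in("top","side"):
    print(cam,np.round(ray(cam,[280,210]),3).tolist())
    for n,z in [("plate_yellow_center",.154),("plate_red_center",.118),("plate_green_center",.082),("plate_blue_center",.046)]+[(f"tray_{c}_floor",.003) for c in("yellow","red","green","blue")]+[("dropper_bottle_center",.056),("timer_center",.032)]:
        for d in pinpoint(n,cam)[:2]: print(cam,n,round(d["score"],2),np.round(d["centre"],1),np.round(atz(cam,d["centre"],z),4))
print(r.get_obs())
E
```

```text
top [[0.481, -0.017, 1.366], [0.098, 0.005, -0.995]]
top plate_yellow_center 0.92 [223.4 254.5] [0.5006 0.1171 0.154 ]
top plate_red_center 0.62 [226.7 255.2] [0.4995 0.1134 0.118 ]
top plate_green_center 0.58 [226.1 256.2] [0.4976 0.1186 0.082 ]
top plate_blue_center 0.5 [224.8 253. ] [0.506  0.1256 0.046 ]
top tray_yellow_floor 0.96 [319.6 233.5] [ 0.5545 -0.1106  0.003 ]
top tray_red_floor 0.88 [167.1 280.4] [0.4388 0.2757 0.003 ]
top tray_green_floor 0.79 [403.9 275.5] [ 0.447  -0.3215  0.003 ]
top tray_blue_floor 0.97 [409.7 210.4] [ 0.6117 -0.3409  0.003 ]
top dropper_bottle_center 0.72 [248.7 165.4] [0.7213 0.0659 0.056 ]
top timer_center 0.57 [247.6 166.9] [0.7219 0.0702 0.032 ]
top timer_center 0.54 [299.9 168.1] [ 0.7178 -0.0613  0.032 ]
side [[0.467, 0.768, 0.608], [0.119, -0.833, -0.541]]
side plate_yellow_center 0.55 [311.1 222. ] [0.4996 0.1066 0.154 ]
side plate_red_center 0.79 [313.2 240.7] [0.4935 0.12   0.118 ]
side plate_green_center 0.67 [309.3 254.1] [0.5004 0.119  0.082 ]
side plate_blue_center 0.81 [310.6 271.1] [0.496  0.1302 0.046 ]
side tray_yellow_floor 0.8
[... 304 characters left out ...]
_s': 1.1, 'qpos': array([-1.20089070e+00,  2.63862701e-01,  1.60395151e+00,  1.65760307e-05,
        1.27371104e+00, -3.69213161e-02]), 'joint_vel': array([-0.00132119, -0.00011015,  0.00160639, -0.00163145, -0.00044525,
       -0.00013303]), 'effort': array([-1.16885394e-05, -5.15091026e+01, -3.67734289e+01, -1.29432574e-04,
        1.09968878e-03, -2.08906590e-05]), 'tool_pos': array([ 0.2670928 , -0.61992849,  0.20853111]), 'tcp_rot': array([9.79383206e-01, 2.02011222e-01, 1.34000514e-05, 3.19188890e-05]), 'contact_force': array([ 0.00602914, -0.17285259, -0.71211436]), 'ft_torque': array([-0.02689673,  0.01691838, -0.00861682]), 'gripper_force': 0.0, 'gripper_width': 0.08545230074628196}
```

View pics/t0.png

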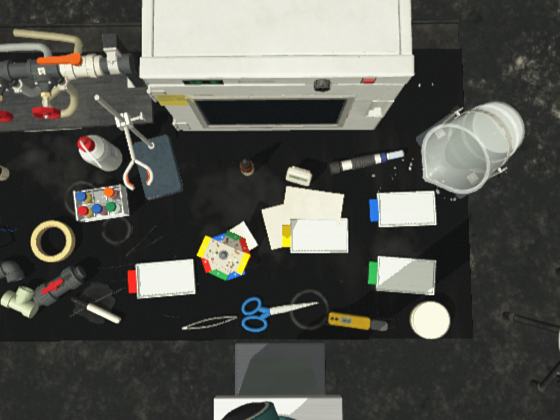

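View pics/s0.png

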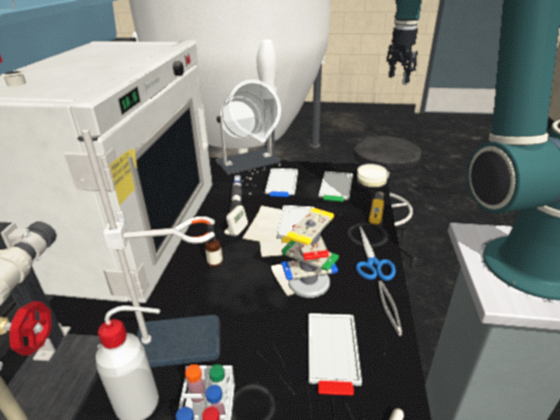

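```bash
cat >> h.py <<'E'
HS={"yellow":(20,35),"red":(0,8),"green":(50,80),"blue":(100,125)}
def cmask(im,c):
    h=cv2.cvtColor(im,cv2.COLOR_RGB2HSV); lo,hi=HS[c]
    m=cv2.inRange(h,(lo,120,80),(hi,255,255))
    if c=="red": m|=cv2.inRange(h,(172,120,80),(180,255,255))
    return m
E
python3 - <<'E'
from h import *
im=capture("top"); g=im.min(2)
T={"yellow":(319.6,235),"red":(165,280),"green":(404,275),"blue":(407,209)}
for c,(u,v) in T.items():
    m=((g>105)&(im.max(2).astype(int)-g<30)).astype(np.uint8)
    if c=="yellow": m=((g>212)).astype(np.uint8)
    w=np.zeros_like(m); w[int(v)-30:int(v)+30,int(u)-45:int(u)+45]=1
    n,l,s,ce=cv2.connectedComponentsWithStats(m*w,connectivity=4); k=l[int(v),int(u)]
    P=np.argwhere(l==k)[:,::-1].astype(np.float32)
    W=np.array([atz("top",p,.008)[:2] for p in P],np.float32)
    (cx,cy),sz,a=cv2.minAreaRect(W)
    box=cv2.boxPoints(((cx,cy),sz,a)); e=[box[1]-box[0],box[2]-box[1]]; e=max(e,key=np.linalg.norm)
    ang=np.degrees(np.arctan2(e[1],e[0]))%180
    tm=cmask(im,c); tm2=np.zeros_like(tm); tm2[int(v)-25:int(v)+25,int(u)-45:int(u)-20]=1; tt=np.argwhere(tm*tm2)[:,::-1].mean(0)
    print(c,"ctr",np.round((cx,cy),4),np.round(sz,3),"yaw",round(ang,1),"mean",np.round(W.mean(0),4),"tab",np.round(atz("top",tt,.006)[:2],4))
for c,z in zip(HS,(.158,.122,.086,.050)):
    m=cmask(im,c); m[:,:190]=0;m[:,260:]=0;m[:228]=0;m[285:]=0
    n,l,s,ce=cv2.connectedComponentsWithStats(m)
    for i in range(1,n):
        if s[i,4]>8: print(c,s[i],np.round(atz("top",ce[i],z),4))
cr=im[225:290,185:285]; cv2.imwrite("pics/c.png",cv2.resize(cr,(800,520),interpolation=cv2.INTER_NEAREST)[:,:,::-1])
E
```

```text
yellow ctr [ 0.5673 -0.0872] [0.185 0.119] yaw 89.6 mean [ 0.5696 -0.093 ] tab [ 0.549 -0.025]Traceback (most recent call last):
  File "<stdin>", line 10, in <module>
  File "h.py", line 7, in atz
    o,d=ray(cam,uv); return o+d*(z-o[2])/d[2]
        ~~~^^^^^^^^
  File "h.py", line 4, in ray
    c=camera_info(cam);K=np.array(c["K"]);E=np.array(c["extrinsics"])
ValueError: time passes only in moves, steps and waits
```

```bash
sed -i 's/^def ray/CI={n:camera_info(n) for n in ("top","side")}\ndef ray/; s/c=camera_info(cam)/c=CI[cam]/' h.py
python3 - <<'E'
from h import *
im=capture("top"); g=im.min(2); 
print("paper",im[215,275],im[200,300],"tray",im[235,320],im[225,300])
T={"yellow":(319.6,235),"red":(165,280),"green":(404,275),"blue":(407,209)}
for c,(u,v) in T.items():
    m=((g>105)&(im.max(2).astype(int)-g<(12 if c=="yellow" else 30))).astype(np.uint8)
    w=np.zeros_like(m); w[int(v)-30:int(v)+30,int(u)-45:int(u)+45]=1
    n,l,s,ce=cv2.connectedComponentsWithStats(m*w,connectivity=4); k=l[int(v),int(u)]
    P=np.argwhere(l==k)[:,::-1].astype(np.float32)
    W=np.array([atz("top",p,.008)[:2] for p in P],np.float32)
    (cx,cy),sz,a=cv2.minAreaRect(W)
    box=cv2.boxPoints(((cx,cy),sz,a)); e=[box[1]-box[0],box[2]-box[1]]; e=max(e,key=np.linalg.norm)
    ang=np.degrees(np.arctan2(e[1],e[0]))%180
    tm=cmask(im,c); tm2=np.zeros_like(tm); tm2[int(v)-25:int(v)+25,int(u)-45:int(u)-20]=1; tt=np.argwhere(tm*tm2)[:,::-1].mean(0)
    print(c,"ctr",np.round((cx,cy),4),np.round(sz,3),"yaw",round(ang,1),"mean",np.round(W.mean(0),4),"tab",np.round(atz("top",tt,.006)[:2],4))
for c,z in zip(HS,(.158,.122,.086,.050)):
    m=cmask(im,c); m[:,:190]=0;m[:,260:]=0;m[:228]=0;m[285:]=0
    n,l,s,ce=cv2.connectedComponentsWithStats(m)
    for i in range(1,n):
        if s[i,4]>8: print(c,s[i],np.round(atz("top",ce[i],z),4))
cr=im[195:290,185:285]; cr2=im[190:285,265:365]
cv2.imwrite("pics/c.png",cv2.resize(np.hstack([cr,cr2]),(800,380),interpolation=cv2.INTER_NEAREST)[:,:,::-1])
E
```

```text
paper [241 238 218] [240 238 216] tray [244 246 237] [243 245 235]
yellow ctr [ 0.5519 -0.1102] [0.076 0.136] yaw 90.7 mean [ 0.5508 -0.1089] tab [ 0.549 -0.025]
red ctr [0.4443 0.2802] [0.087 0.147] yaw 94.5 mean [0.4442 0.2797] tab [0.4373 0.3647]
green ctr [ 0.4484 -0.3242] [0.148 0.087] yaw 85.2 mean [ 0.4484 -0.3252] tab [ 0.4548 -0.2416]
blue ctr [ 0.6162 -0.331 ] [0.087 0.148] yaw 91.8 mean [ 0.616  -0.3319] tab [ 0.6132 -0.2479]
yellow [196 235  15  23 161] [0.5195 0.1623 0.158 ]
yellow [236 252  14  23 143] [0.4817 0.0723 0.158 ]
red [239 238  11  16  85] [0.5223 0.0734 0.122 ]
red [200 258  11  16  95] [0.4772 0.1619 0.122 ]
green [226 230  15  10  59] [0.5477 0.1042 0.086 ]
green [209 270  19  11  92] [0.4543 0.135  0.086 ]
blue [212 233  14   8  60] [0.5459 0.1394 0.05  ]
blue [243 271   3   4   9] [0.4577 0.0785 0.05  ]
blue [227 272  14   9  61] [0.4504 0.1057 0.05  ]
```

View pics/c.png

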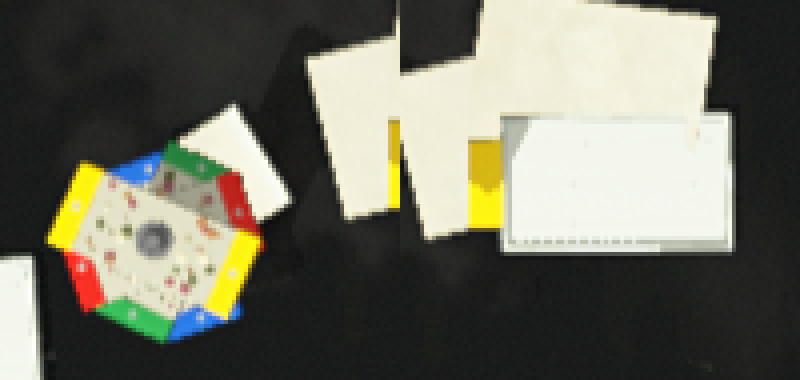

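```bash
cat >> h.py <<'E'
from scipy.spatial.transform import Rotation as Ro
def yaw():
    R=Ro.from_quat(r.get_obs()["tcp_rot"]).as_matrix(); return np.degrees(np.arctan2(R[1,0],R[0,0])),R
def plan(x,y,z,psi):
    o=r.get_obs(); y0,R=yaw(); d=(psi-y0+90)%180-90
    p=np.radians(y0+d); Rn=np.array([[np.cos(p),np.sin(p),0],[np.sin(p),-np.cos(p),0],[0,0,-1]])
    dp=Rn.T@(np.array([x,y,z])-o["tool_pos"])
    print("t",round(o["time_s"],1),"yaw",round(y0,1),"tilt",np.round(R[:,2],3),"| drz",round(-d,1),"dp",np.round(dp*1000,1),"w",round(o["gripper_width"],4))
E
python3 - <<'E'
from h import *
print(atz("top",(318.9,235),.008))
plan(.5006,.1172,.25,67.2)
E
```

```text
[ 0.55043088 -0.10840151  0.008     ]
t 1.2 yaw 23.3 tilt [ 0.  0. -1.] | drz -43.9 dp [770.  -70.3 -41.5] w 0.0856
```

Request:
{"name": "step_arm", "arguments": {
  "commands": [
    {"dr":[0,0,-7.3],"dp":[0,0,-0.007],"gripper":1},
    {"dr":[0,0,-7.3],"dp":[0,0,-0.007],"gripper":1},
    {"dr":[0,0,-7.3],"dp":[0,0,-0.007],"gripper":1},
    {"dr":[0,0,-7.3],"dp":[0,0,-0.007],"gripper":1},
    {"dr":[0,0,-7.3],"dp":[0,0,-0.007],"gripper":1},
    {"dr":[0,0,-7.4],"dp":[0,0,-0.007],"gripper":1},
    {"dp":[0.045,-0.004,0],"dr":[0,0,0],"gripper":1},
    {"dp":[0.045,-0.004,0],"dr":[0,0,0],"gripper":1},
    {"dp":[0.045,-0.004,0],"dr":[0,0,0],"gripper":1},
    {"dp":[0.045,-0.004,0],"dr":[0,0,0],"gripper":1},
    {"dp":[0.045,-0.004,0],"dr":[0,0,0],"gripper":1},
    {"dp":[0.045,-0.004,0],"dr":[0,0,0],"gripper":1}
  ],
  "force": 50
}}

```text
time_s: 2.4
tool_pos: [0.3498, -0.36, 0.2507]
tcp_rot: [0.833, 0.553, 0.0, 0.0]
contact_force: [1.5, -0.9, 0.9]
gripper_width: 0.0851
gripper_force: 0.0
```

Request:
{"name": "step_arm", "arguments": {
  "commands": [
    {"dp":[0.045,-0.004,0],"dr":[0,0,0],"gripper":1},
    {"dp":[0.045,-0.004,0],"dr":[0,0,0],"gripper":1},
    {"dp":[0.045,-0.004,0],"dr":[0,0,0],"gripper":1},
    {"dp":[0.045,-0.004,0],"dr":[0,0,0],"gripper":1},
    {"dp":[0.045,-0.004,0],"dr":[0,0,0],"gripper":1},
    {"dp":[0.045,-0.004,0],"dr":[0,0,0],"gripper":1},
    {"dp":[0.045,-0.004,0],"dr":[0,0,0],"gripper":1},
    {"dp":[0.045,-0.004,0],"dr":[0,0,0],"gripper":1},
    {"dp":[0.045,-0.004,0],"dr":[0,0,0],"gripper":1},
    {"dp":[0.045,-0.004,0],"dr":[0,0,0],"gripper":1},
    {"dp":[0.045,-0.004,0],"dr":[0,0,0],"gripper":1},
    {"dp":[0,0,0],"dr":[0,0,0],"gripper":1}
  ]
}}

```text
time_s: 3.6
tool_pos: [0.5017, 0.1164, 0.2506]
tcp_rot: [0.831, 0.556, 0.001, -0.001]
contact_force: [-0.4, -0.4, 0.1]
gripper_width: 0.0852
gripper_force: 0.0
```

```bash
python3 - <<'E'
from h import *
plan(.5006,.1172,.151,67.2)
E
```

```text
t 3.6 yaw 67.5 tilt [ 0.001  0.002 -1.   ] | drz 0.3 dp [ 0.3 -1.3 99.6] w 0.0852
```

Request:
{"name": "step_arm", "arguments": {
  "commands": [
    {"dp":[0,-0.001,0.025],"dr":[0,0,0],"gripper":1},
    {"dp":[0,0,0.025],"dr":[0,0,0],"gripper":1},
    {"dp":[0,0,0.02],"dr":[0,0,0],"gripper":1},
    {"dp":[0,0,0.01],"dr":[0,0,0],"gripper":1},
    {"dp":[0,0,0.01],"dr":[0,0,0],"gripper":1},
    {"dp":[0,0,0.01],"dr":[0,0,0],"gripper":1},
    {"dp":[0,0,0],"dr":[0,0,0],"gripper":1}
  ]
}}

```text
time_s: 4.3
tool_pos: [0.4991, 0.1117, 0.1495]
tcp_rot: [0.833, 0.553, -0.001, -0.0]
contact_force: [-0.1, -0.2, -0.4]
gripper_width: 0.0852
gripper_force: 0.0
```

Request:
{"name": "step_arm", "arguments": {
  "commands": [
    {"dp":[0,0,0],"dr":[0,0,0],"gripper":-1},
    {"dp":[0,0,0],"dr":[0,0,0],"gripper":-1},
    {"dp":[0,0,0],"dr":[0,0,0],"gripper":-1},
    {"dp":[0,0,0],"dr":[0,0,0],"gripper":-1},
    {"dp":[0,0,0],"dr":[0,0,0],"gripper":-1},
    {"dp":[0,0,0],"dr":[0,0,0],"gripper":-1},
    {"dp":[0,0,0],"dr":[0,0,0],"gripper":-1},
    {"dp":[0,0,0],"dr":[0,0,0],"gripper":-1}
  ],
  "force": 40
}}

```text
time_s: 5.1
tool_pos: [0.4998, 0.1121, 0.1505]
tcp_rot: [0.833, 0.553, -0.0, -0.0]
contact_force: [0.2, -0.1, -0.1]
gripper_width: 0.0001
gripper_force: 0.0
```

```bash
python3 - <<'E'
from h import *
a=save("side","s1");b=capture("top")
x=cv2.resize(a[130:310,220:400],(540,540)); 
cv2.imwrite("pics/s1c.png",x[:,:,::-1])
y=cv2.resize(b[200:300,170:270],(300,300)); cv2.imwrite("pics/s1d.png",np.hstack([x,np.vstack([y,y*0])[:540]][0:2])[:,:,::-1])
print(proj("side",[.4998,.1121,.1505]),r.get_obs()["tool_pos"])
E
```

```text
[310.77538234 225.01306799] [0.49978827 0.11209409 0.15043375]
```

View pics/s1d.png

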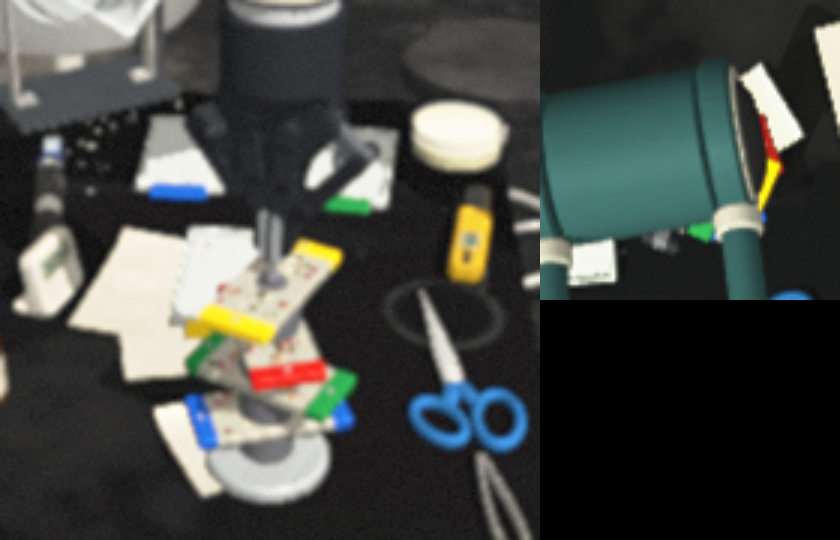

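```bash
python3 - <<'E'
from h import *
print("start tcp",proj("side",[.267,-.62,.208]),"tip",proj("side",[.267,-.62,.191]),"top",proj("top",[.267,-.62,.208]))
for z in(.17,.16,.1505,.1335,.2): print(z,proj("side",[.4998,.1121,z]))
for n,c in [("t",(318.9,235))]: pass
# triangulate plates/trays from both cams
def tri(a,b):
    o1,d1=ray("top",a);o2,d2=ray("side",b)
    s=np.linalg.lstsq(np.c_[d1,-d2],o2-o1,rcond=None)[0]; p,q=o1+s[0]*d1,o2+s[1]*d2
    return np.round((p+q)/2,4),np.round(np.linalg.norm(p-q),4)
for n,a,b in [("y",(223.4,254.5),(311.1,222)),("tray y",(319.6,233.5),(297.7,220.4)),("tray r",(167,280.4),(327.7,348)),("tray g",(404,275.5),(338,185.7)),("tray b",(409.7,210.4),(279.9,183.2)),("r",(226.7,255.2),(313.2,240.7)),("g",(226.1,256.2),(309.3,254.1)),("b",(224.8,253),(310.6,271.1))]: print(n,*tri(a,b))
im=cv2.imread("pics/s0.png")[0:110,350:460]; im2=cv2.imread("pics/s1.png")[160:270,255:365]
cv2.imwrite("pics/z.png",cv2.resize(np.hstack([im,im2]),(800,400),interpolation=cv2.INTER_CUBIC))
E
```

```text
start tcp [395.98815661  91.19211429] tip [395.26580866  96.24021521] top [569.82596005 362.76303562]
0.17 [311.0546794  216.85258269]
0.16 [310.9105182  221.06467617]
0.1505 [310.77538234 225.01306799]
0.1335 [310.5378711  231.95265781]
0.2 [311.49934513 203.86036483]
y [0.4998 0.1163 0.1607] 0.0013
tray y [ 0.5501 -0.1105  0.0075] 0.0083
tray r [ 0.4456  0.278  -0.0064] 0.0142
tray g [ 0.4446 -0.3222  0.0011] 0.0047
tray b [ 0.6193 -0.3442 -0.0131] 0.0121
r [0.4966 0.1138 0.1133] 0.0058
g [0.4991 0.1186 0.0817] 0.0028
b [0.5011 0.1259 0.0421] 0.0099
```

View pics/z.png

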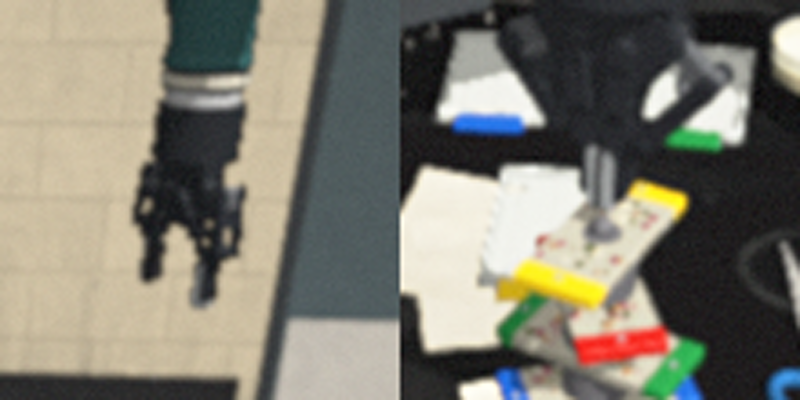

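Request:
{"name": "step_arm", "arguments": {
  "commands": [
    {"dp":[0,0,-0.01],"dr":[0,0,0],"gripper":-1},
    {"dp":[0,0,-0.03],"dr":[0,0,0],"gripper":-1},
    {"dp":[0,0,-0.04],"dr":[0,0,0],"gripper":-1},
    {"dp":[0,0,-0.04],"dr":[0,0,0],"gripper":-1},
    {"dp":[0,0,0],"dr":[0,0,0],"gripper":-1}
  ]
}}

```text
time_s: 5.7
tool_pos: [0.5039, 0.1128, 0.2787]
tcp_rot: [0.833, 0.553, 0.006, 0.003]
contact_force: [0.9, -0.2, -0.1]
gripper_width: -0.0001
gripper_force: 0.0
```

```bash
python3 - <<'E'
from h import *
a=save("side","s2");b=save("top","t2"); p=r.get_obs()["tool_pos"]
print(p,proj("side",p+[0,0,-.017]),proj("top",p))
x=a[100:310,220:430]; y=b[190:290,170:270]
cv2.imwrite("pics/m2.png",np.hstack([cv2.resize(x,(500,500)),cv2.resize(y,(300,500))[:, :]])[:,:,::-1])
E
```

```text
[0.50091022 0.11228834 0.27280652] [311.76909761 178.1897374 ] [219.27671216 253.42410473]
```

View pics/m2.png

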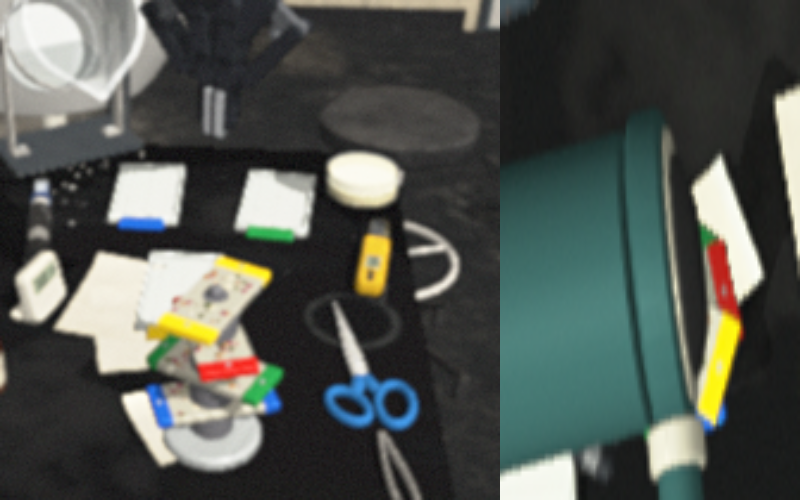

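```bash
python3 - <<'E'
from h import *
for nm,p,obs in [("start",[.267,-.62,.204],(398.7,79.5)),("now",[.5009,.1123,.2558],(310,156.7))]:
    p=np.array(p); b=proj("side",p)
    print(nm,b,"resid",np.array(obs)-b,[np.round((proj("side",p+.01*e)-b),2).tolist() for e in np.eye(3)])
for z in(.25,.35,.45,.55): print(z,proj("top",[.5009,.1123,z]),proj("side",[.5009,.1123,z]))
im=cv2.imread("pics/t2.png")[150:330,100:340]; cv2.imwrite("pics/t2c.png",cv2.resize(im,(800,600),interpolation=cv2.INTER_CUBIC))
E
```

```text
start [395.81730188  92.386126  ] resid [  2.88269812 -12.886126  ] [[-3.06, -0.07], [0.32, 0.88], [0.43, -2.99]]
now [311.77411287 178.1961216 ] resid [ -1.77411287 -21.4961216 ] [[-5.42, -0.27], [-0.37, 2.59], [0.16, -4.83]]
0.25 [220.57125001 253.61959308] [311.68195823 180.96335361]
0.35 [214.43748103 252.72139586] [313.38868189 129.71362448]
0.45 [206.96723882 251.62749245] [315.38714973  69.70336188]
0.55 [197.67031659 250.26609952] [317.7591581   -1.52362663]
```

Request:
{"name": "step_arm", "arguments": {
  "commands": [
    {"dp":[0.005,-0.001,0],"dr":[0,0,0],"gripper":1},
    {"dp":[0,0,0],"dr":[0,0,0],"gripper":1},
    {"dp":[0,0,0],"dr":[0,0,0],"gripper":1},
    {"dp":[0,0,0.03],"dr":[0,0,0],"gripper":1},
    {"dp":[0,0,0.03],"dr":[0,0,0],"gripper":1},
    {"dp":[0,0,0.03],"dr":[0,0,0],"gripper":1},
    {"dp":[0,0,0.02],"dr":[0,0,0],"gripper":1},
    {"dp":[0,0,0.01],"dr":[0,0,0],"gripper":1},
    {"dp":[0,0,0],"dr":[0,0,0],"gripper":1}
  ]
}}

```text
time_s: 6.7
tool_pos: [0.4992, 0.1168, 0.1483]
tcp_rot: [0.833, 0.553, -0.002, -0.001]
contact_force: [0.1, -0.4, -0.2]
gripper_width: 0.0857
gripper_force: 0.0
```

Request:
{"name": "step_arm", "arguments": {
  "commands": [
    {"dp":[0,0,0.01],"dr":[0,0,0],"gripper":1},
    {"dp":[0,0,0.01],"dr":[0,0,0],"gripper":1},
    {"dp":[0,0,0.01],"dr":[0,0,0],"gripper":1},
    {"dp":[0,0,0.01],"dr":[0,0,0],"gripper":1},
    {"dp":[0,0,0.003],"dr":[0,0,0],"gripper":1},
    {"dp":[0,0,0],"dr":[0,0,0],"gripper":1},
    {"dp":[0,0,0],"dr":[0,0,0],"gripper":1}
  ]
}}

```text
time_s: 7.4
tool_pos: [0.5011, 0.1171, 0.1077]
tcp_rot: [0.833, 0.553, 0.0, 0.0]
contact_force: [-0.1, -0.4, -0.0]
gripper_width: 0.0856
gripper_force: 0.0
```

```bash
python3 - <<'E'
from h import *
a=save("side","s3"); p=r.get_obs()["tool_pos"]
print(p,yaw()[0],r.get_obs()["contact_force"])
x=a[150:300,230:400]
cv2.imwrite("pics/m3.png",cv2.resize(x,(680,600),interpolation=cv2.INTER_CUBIC)[:,:,::-1])
E
```

```text
[0.50126364 0.11714327 0.10792169] 67.20515250681055 [ 0.26252915 -0.20247985 -0.03348881]
```

View pics/m3.png

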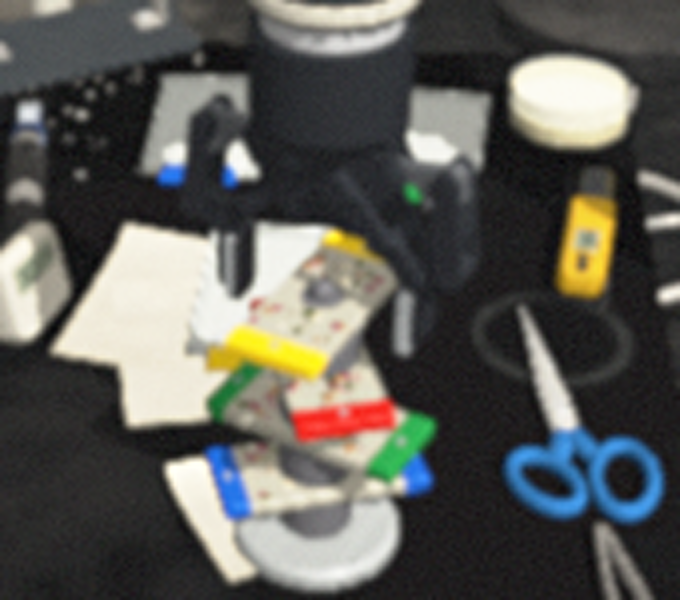

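Request:
{"name": "step_arm", "arguments": {
  "commands": [
    {"dp":[0,0,0],"dr":[0,0,0],"gripper":-1},
    {"dp":[0,0,0],"dr":[0,0,0],"gripper":-1},
    {"dp":[0,0,0],"dr":[0,0,0],"gripper":-1},
    {"dp":[0,0,0],"dr":[0,0,0],"gripper":-1},
    {"dp":[0,0,0],"dr":[0,0,0],"gripper":-1},
    {"dp":[0,0,0],"dr":[0,0,0],"gripper":-1}
  ],
  "force": 40
}}

```text
time_s: 8.05
tool_pos: [0.5014, 0.1171, 0.108]
tcp_rot: [0.833, 0.553, 0.001, 0.0]
contact_force: [-0.2, -0.6, 4.1]
gripper_width: 0.0473
gripper_force: 41.6
```

```bash
python3 - <<'E'
from h import *
o=r.get_obs();print(o["tool_pos"],o["contact_force"],o["gripper_force"],o["gripper_width"])
save("side","s4")
for d in pinpoint("plate_yellow_center","side")[:2]: print(d)
E
```

```text
[0.50138444 0.11714219 0.10804717] [-0.16821921 -0.64310483  4.07188651] 41.57815754413605 0.04733597227778228
{'centre': [312.4, 221.0], 'score': 0.58}
```

Request:
{"name": "step_arm", "arguments": {
  "commands": [
    {"dp":[0,0,-0.005],"dr":[0,0,0],"gripper":-1},
    {"dp":[0,0,-0.01],"dr":[0,0,0],"gripper":-1},
    {"dp":[0,0,-0.01],"dr":[0,0,0],"gripper":-1},
    {"dp":[0,0,-0.015],"dr":[0,0,0],"gripper":-1},
    {"dp":[0,0,-0.02],"dr":[0,0,0],"gripper":-1},
    {"dp":[0,0,-0.02],"dr":[0,0,0],"gripper":-1},
    {"dp":[0,0,-0.01],"dr":[0,0,0],"gripper":-1},
    {"dp":[0,0,0],"dr":[0,0,0],"gripper":-1}
  ]
}}

```text
time_s: 8.95
tool_pos: [0.5024, 0.1174, 0.2002]
tcp_rot: [0.833, 0.553, 0.002, 0.001]
contact_force: [0.3, 0.6, -1.4]
gripper_width: 0.0473
gripper_force: 41.3
```

```bash
python3 - <<'E'
from h import *
a=save("side","s5");b=save("top","t5")
print(pinpoint("plate_yellow_center","side")[:1],pinpoint("plate_red_center","side")[:1])
plan(.551,-.1092,.2,90.7)
cv2.imwrite("pics/m5.png",np.hstack([cv2.resize(a[120:300,230:400],(500,529)),cv2.resize(b[200:300,170:230],(300,500))[:, :][:500] if 0 else cv2.resize(b[200:300,190:250],(300,529))])[:,:,::-1])
E
```

```text
[{'centre': [312.1, 181.3], 'score': 0.64}] [{'centre': [309.9, 240.6], 'score': 0.68}]
t 9.2 yaw 67.2 tilt [-0.002 -0.    -1.   ] | drz -23.5 dp [-226.7   48.3   -3.7] w 0.0471
```

View pics/m5.png

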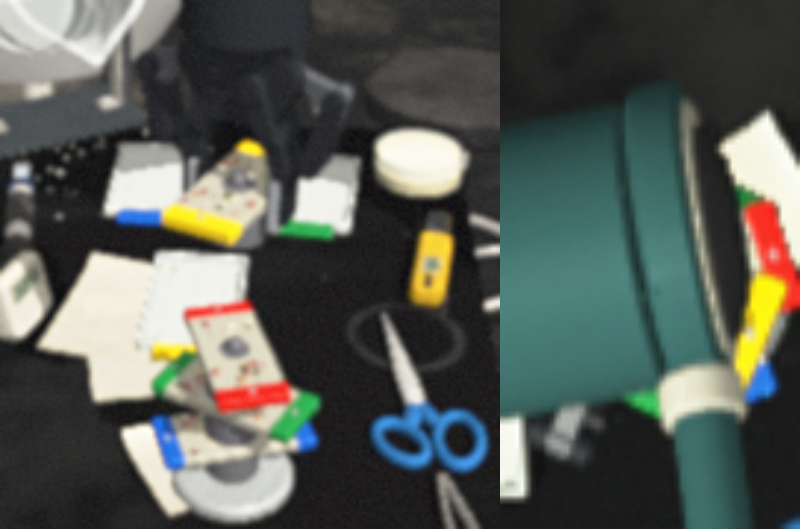

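Request:
{"name": "step_arm", "arguments": {
  "commands": [
    {"dp":[0,0,0],"dr":[0,0,-6],"gripper":-1},
    {"dp":[0,0,0],"dr":[0,0,-6],"gripper":-1},
    {"dp":[0,0,0],"dr":[0,0,-6],"gripper":-1},
    {"dp":[0,0,0],"dr":[0,0,-5.5],"gripper":-1},
    {"dp":[-0.02,0.004,0],"dr":[0,0,0],"gripper":-1},
    {"dp":[-0.04,0.008,0],"dr":[0,0,0],"gripper":-1},
    {"dp":[-0.045,0.01,0],"dr":[0,0,0],"gripper":-1},
    {"dp":[-0.045,0.01,0],"dr":[0,0,0],"gripper":-1},
    {"dp":[-0.04,0.009,0],"dr":[0,0,0],"gripper":-1},
    {"dp":[-0.025,0.005,0],"dr":[0,0,0],"gripper":-1},
    {"dp":[-0.012,0.002,0],"dr":[0,0,0],"gripper":-1},
    {"dp":[0,0,0],"dr":[0,0,0],"gripper":-1}
  ]
}}

```text
time_s: 10.35
tool_pos: [0.5511, -0.1103, 0.1963]
tcp_rot: [0.704, 0.711, -0.0, -0.001]
contact_force: [-0.7, 0.8, -1.8]
gripper_width: 0.0472
gripper_force: 41.3
```

Request:
{"name": "step_arm", "arguments": {
  "commands": [
    {"dp":[0,0,0],"dr":[0,0,0],"gripper":-1},
    {"dp":[0,0,0.02],"dr":[0,0,0],"gripper":-1},
    {"dp":[0,0,0.03],"dr":[0,0,0],"gripper":-1},
    {"dp":[0,0,0.03],"dr":[0,0,0],"gripper":-1},
    {"dp":[0,0,0.03],"dr":[0,0,0],"gripper":-1},
    {"dp":[0,0,0.02],"dr":[0,0,0],"gripper":-1},
    {"dp":[0,0,0.02],"dr":[0,0,0],"gripper":-1},
    {"dp":[0,0,0.01],"dr":[0,0,0],"gripper":-1},
    {"dp":[0,0,0],"dr":[0,0,0],"gripper":-1},
    {"dp":[0,0,0],"dr":[0,0,0],"gripper":-1}
  ]
}}

```text
time_s: 11.35
tool_pos: [0.5521, -0.1086, 0.0381]
tcp_rot: [0.702, 0.712, 0.0, 0.0]
contact_force: [0.4, 0.2, -0.7]
gripper_width: 0.0471
gripper_force: 41.4
```

```bash
python3 - <<'E'
from h import *
plan(.551,-.1092,-.01,90.7)
a=save("side","s6");b=save("top","t6")
print([np.round(proj("side",[.551,-.1092,z]),1) for z in (.035,.05,.07)])
print(pinpoint("plate_yellow_center","side")[:1],pinpoint("plate_yellow_center","top")[:1])
cv2.imwrite("pics/m6.png",np.hstack([cv2.resize(a[140:260,240:360],(400,400)),cv2.resize(b[180:280,260:360],(400,400))])[:,:,::-1])
E
```

```text
t 11.3 yaw 90.8 tilt [ 0.001 -0.    -1.   ] | drz 0.1 dp [-0.6 -1.1 48.1] w 0.0471
[array([295.8, 211.9]), array([295.9, 207. ]), array([295.9, 200.4])]
[{'centre': [296.5, 193.1], 'score': 0.79}] []
```

View pics/m6.png

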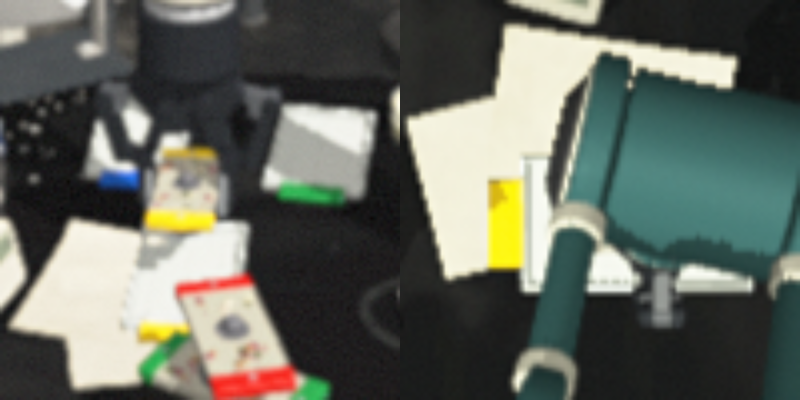

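Request:
{"name": "step_arm", "arguments": {
  "commands": [
    {"dp":[0,-0.001,0.015],"dr":[0,0,0],"gripper":-1},
    {"dp":[0,0,0.015],"dr":[0,0,0],"gripper":-1},
    {"dp":[0,0,0.01],"dr":[0,0,0],"gripper":-1},
    {"dp":[0,0,0.005],"dr":[0,0,0],"gripper":-1},
    {"dp":[0,0,0],"dr":[0,0,0],"gripper":-1},
    {"dp":[0,0,0.001],"dr":[0,0,0],"gripper":-1},
    {"dp":[0,0,0.001],"dr":[0,0,0],"gripper":-1},
    {"dp":[0,0,0.001],"dr":[0,0,0],"gripper":-1}
  ]
}}

```text
time_s: 12.35
tool_pos: [0.5513, -0.1095, -0.01]
tcp_rot: [0.703, 0.711, 0.0, 0.001]
contact_force: [-1.1, -0.8, -2.3]
gripper_width: 0.0472
gripper_force: 41.4
```

Request:
{"name": "step_arm", "arguments": {
  "commands": [
    {"dp":[0,0,0.001],"dr":[0,0,0],"gripper":-1},
    {"dp":[0,0,0],"dr":[0,0,0],"gripper":-1}
  ]
}}

```text
time_s: 12.55
tool_pos: [0.5511, -0.1095, -0.0109]
tcp_rot: [0.703, 0.711, 0.0, 0.0]
contact_force: [-1.6, 1.2, 1.3]
gripper_width: 0.0472
gripper_force: 41.7
```

Request:
{"name": "step_arm", "arguments": {
  "commands": [
    {"dp":[0,0,0.001],"dr":[0,0,0],"gripper":-1},
    {"dp":[0,0,0],"dr":[0,0,0],"gripper":-1}
  ]
}}

```text
time_s: 12.75
tool_pos: [0.5511, -0.1095, -0.011]
tcp_rot: [0.703, 0.711, 0.0, 0.0]
contact_force: [-3.4, 0.7, 8.2]
gripper_width: 0.0474
gripper_force: 42.3
```

Request:
{"name": "step_arm", "arguments": {
  "commands": [
    {"dp":[0,0,0],"dr":[0,0,0],"gripper":0.5},
    {"dp":[0,0,0],"dr":[0,0,0],"gripper":1},
    {"dp":[0,0,0],"dr":[0,0,0],"gripper":1},
    {"dp":[0,0,0],"dr":[0,0,0],"gripper":1},
    {"dp":[0,0,-0.01],"dr":[0,0,0],"gripper":1},
    {"dp":[0,0,-0.02],"dr":[0,0,0],"gripper":1},
    {"dp":[0,0,-0.04],"dr":[0,0,0],"gripper":1},
    {"dp":[0,0,-0.045],"dr":[0,0,0],"gripper":1},
    {"dp":[0,0,-0.045],"dr":[0,0,0],"gripper":1},
    {"dp":[0,0,-0.03],"dr":[0,0,0],"gripper":1},
    {"dp":[-0.04,0,0],"dr":[0,0,0],"gripper":1},
    {"dp":[-0.04,0,0],"dr":[0,0,0],"gripper":1}
  ]
}}

```text
time_s: 13.95
tool_pos: [0.5532, -0.1897, 0.1808]
tcp_rot: [0.702, 0.712, 0.001, 0.002]
contact_force: [1.0, -0.3, -0.7]
gripper_width: 0.0855
gripper_force: 0.0
```

```bash
cat >> h.py <<'E'
def plate(c,z,box,im=None):
    "slab centre and yaw from its two end sleeves in the top picture; z of slab centre"
    if im is None: im=capture("top")
    m=cmask(im,c); w=np.zeros_like(m); a,b,cc,d=box; w[b:d,a:cc]=1
    n,l,s,ce=cv2.connectedComponentsWithStats(m*w)
    k=sorted(range(1,n),key=lambda i:-s[i,4])[:2]
    P=[atz("top",ce[i],z+.004)[:2] for i in k]
    if len(P)<2: print(c,"only",len(P)); return
    v=P[0]-P[1]; yw=np.degrees(np.arctan2(v[1],v[0]))%180
    print(c,"areas",[int(s[i,4]) for i in k],"dist",round(np.linalg.norm(v),4),"ctr",np.round((P[0]+P[1])/2,4),"yaw",round(yw,1))
STK=(185,225,265,292)
E
python3 - <<'E'
from h import *
im=save("top","t7")
print([ (round(d["score"],2),np.round(atz("top",d["centre"],.118),4)) for d in pinpoint("plate_red_center","top")[:1]])
plate("red",.118,STK,im); plate("green",.082,STK,im); plate("blue",.046,STK,im)
save("side","s7"); print(pinpoint("plate_yellow_center","side")[:1],proj("side",[.551,-.1092,.035]))
plan(.5,.1174,.2,112)
E
```

```text
[(0.95, array([0.4939, 0.1131, 0.118 ]))]
red areas [148, 132] dist 0.0976 ctr [0.5006 0.1176] yaw 107.6
green areas [92, 65] dist 0.0991 ctr [0.5014 0.1197] yaw 162.0
blue areas [106, 74] dist 0.1003 ctr [0.4992 0.12  ] yaw 26.8
[{'centre': [213.6, 243.9], 'score': 0.7}] [295.8285162  211.85945437]
t 14.2 yaw 90.6 tilt [ 0.  0. -1.] | drz -21.4 dp [304.2  67.4 -22.1] w 0.0854
```

```bash
python3 - <<'E'
from h import *
plan(.5004,.1174,.18,107.6)
E
```

```text
t 14.2 yaw 90.6 tilt [ 0.  0. -1.] | drz -17.0 dp [308.4  44.3  -2.1] w 0.0854
```

Request:
{"name": "step_arm", "arguments": {
  "commands": [
    {"dp":[0,0,0],"dr":[0,0,-8.5],"gripper":1},
    {"dp":[0,0,0],"dr":[0,0,-8.5],"gripper":1},
    {"dp":[0.03,0.005,0],"dr":[0,0,0],"gripper":1},
    {"dp":[0.048,0.007,0],"dr":[0,0,0],"gripper":1},
    {"dp":[0.048,0.007,0],"dr":[0,0,0],"gripper":1},
    {"dp":[0.048,0.007,0],"dr":[0,0,0],"gripper":1},
    {"dp":[0.048,0.007,0],"dr":[0,0,0],"gripper":1},
    {"dp":[0.046,0.006,0],"dr":[0,0,0],"gripper":1},
    {"dp":[0.03,0.004,0],"dr":[0,0,0],"gripper":1},
    {"dp":[0.01,0.001,0],"dr":[0,0,0],"gripper":1},
    {"dp":[0,0,0],"dr":[0,0,0],"gripper":1},
    {"dp":[0,0,0],"dr":[0,0,0],"gripper":1}
  ]
}}

```text
time_s: 15.35
tool_pos: [0.4997, 0.1171, 0.1774]
tcp_rot: [0.59, 0.808, -0.0, 0.0]
contact_force: [-0.7, 0.5, 0.2]
gripper_width: 0.0853
gripper_force: 0.0
```

```bash
python3 - <<'E'
from h import *
plan(.5004,.1174,.072,107.6)
im=save("top","t8")
plate("yellow",.035,(285,200,355,265),im)
E
```

```text
t 15.3 yaw 107.8 tilt [-0.    -0.001 -1.   ] | drz 0.2 dp [1.000e-01 7.000e-01 1.054e+02] w 0.0853
yellow areas [131, 110] dist 0.1289 ctr [ 0.5486 -0.0928] yaw 91.9
```

Request:
{"name": "step_arm", "arguments": {
  "commands": [
    {"dp":[0,0.0007,0.03],"dr":[0,0,0],"gripper":1},
    {"dp":[0,0,0.03],"dr":[0,0,0],"gripper":1},
    {"dp":[0,0,0.02],"dr":[0,0,0],"gripper":1},
    {"dp":[0,0,0.015],"dr":[0,0,0],"gripper":1},
    {"dp":[0,0,0.01],"dr":[0,0,0],"gripper":1},
    {"dp":[0,0,0],"dr":[0,0,0],"gripper":1},
    {"dp":[0,0,0],"dr":[0,0,0],"gripper":-1},
    {"dp":[0,0,0],"dr":[0,0,0],"gripper":-1},
    {"dp":[0,0,0],"dr":[0,0,0],"gripper":-1},
    {"dp":[0,0,0],"dr":[0,0,0],"gripper":-1},
    {"dp":[0,0,0],"dr":[0,0,0],"gripper":-1},
    {"dp":[0,0,0],"dr":[0,0,0],"gripper":-1}
  ]
}}

```text
time_s: 16.6
tool_pos: [0.5018, 0.1179, 0.0739]
tcp_rot: [0.59, 0.808, 0.001, 0.001]
contact_force: [0.4, -0.8, 6.2]
gripper_width: 0.0473
gripper_force: 41.8
```

```bash
python3 - <<'E'
from h import *
plan(.5004,.1174,.072,107.6)
im=cv2.imread("pics/t8.png")[195:270,270:370]; cv2.imwrite("pics/m8.png",cv2.resize(im,(800,600),interpolation=cv2.INTER_NEAREST))
E
```

```text
t 16.6 yaw 107.7 tilt [ 0.003  0.    -1.   ] | drz 0.1 dp [-0.  -1.5  1.9] w 0.0473
```

View pics/m8.png

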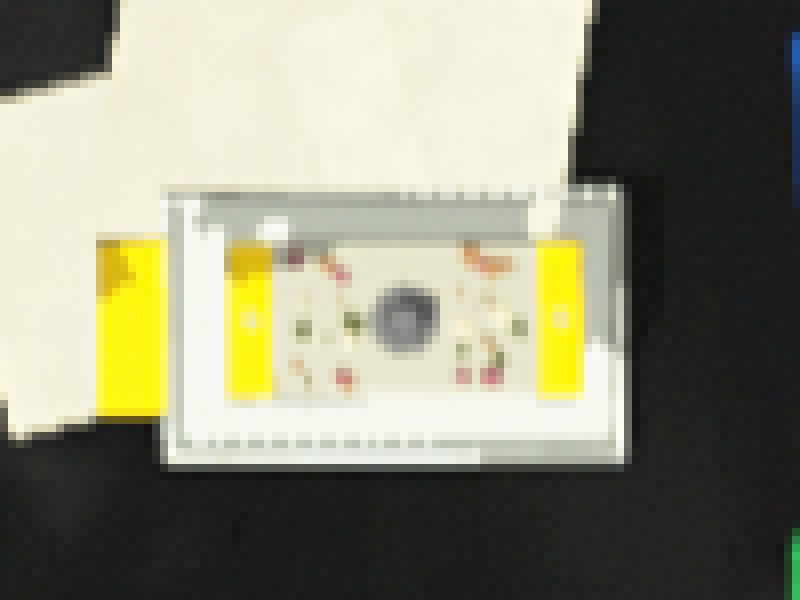

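Request:
{"name": "step_arm", "arguments": {
  "commands": [
    {"dp":[0,0,-0.005],"dr":[0,0,0],"gripper":-1},
    {"dp":[0,0,-0.01],"dr":[0,0,0],"gripper":-1},
    {"dp":[0,0,-0.01],"dr":[0,0,0],"gripper":-1},
    {"dp":[0,0,-0.02],"dr":[0,0,0],"gripper":-1},
    {"dp":[0,0,-0.03],"dr":[0,0,0],"gripper":-1},
    {"dp":[0,0,-0.03],"dr":[0,0,0],"gripper":-1},
    {"dp":[0,0,-0.01],"dr":[0,0,0],"gripper":-1},
    {"dp":[0,0,0],"dr":[0,0,0],"gripper":-1}
  ]
}}

```text
time_s: 17.4
tool_pos: [0.502, 0.118, 0.1898]
tcp_rot: [0.59, 0.808, 0.002, 0.002]
contact_force: [-0.2, -0.0, -1.1]
gripper_width: 0.047
gripper_force: 41.5
```

```bash
python3 - <<'E'
from h import *
save("side","s9")
for c in("red","green"): print(c,[(round(d["score"],2),d["centre"]) for d in pinpoint(f"plate_{c}_center","side")[:1]])
print(proj("side",[.5,.1174,.232]),proj("side",[.5,.1174,.082]))
plan(.4442,.2795,.18,94.5)
E
```

```text
red [(0.73, [313.7, 191.6])]
green [(0.79, [309.2, 255.9])]
[311.69757494 190.78293531] [309.57096761 253.63230237]
t 17.6 yaw 107.7 tilt [-0.003 -0.    -1.   ] | drz 13.2 dp [165.9 -42.2   5.7] w 0.0472
```

Request:
{"name": "step_arm", "arguments": {
  "commands": [
    {"dp":[0,0,0],"dr":[0,0,6.6],"gripper":-1},
    {"dp":[0,0,0],"dr":[0,0,6.6],"gripper":-1},
    {"dp":[0.02,-0.005,0],"dr":[0,0,0],"gripper":-1},
    {"dp":[0.035,-0.009,0],"dr":[0,0,0],"gripper":-1},
    {"dp":[0.045,-0.012,0],"dr":[0,0,0],"gripper":-1},
    {"dp":[0.035,-0.009,0],"dr":[0,0,0],"gripper":-1},
    {"dp":[0.02,-0.005,0],"dr":[0,0,0],"gripper":-1},
    {"dp":[0.01,-0.002,0],"dr":[0,0,0],"gripper":-1},
    {"dp":[0,0,0.02],"dr":[0,0,0],"gripper":-1},
    {"dp":[0,0,0.03],"dr":[0,0,0],"gripper":-1},
    {"dp":[0,0,0.03],"dr":[0,0,0],"gripper":-1},
    {"dp":[0,0,0.03],"dr":[0,0,0],"gripper":-1}
  ]
}}

```text
time_s: 18.75
tool_pos: [0.4451, 0.2778, 0.0752]
tcp_rot: [0.679, 0.734, -0.001, -0.0]
contact_force: [0.4, -0.6, -0.6]
gripper_width: 0.0473
gripper_force: 41.5
```

Request:
{"name": "step_arm", "arguments": {
  "commands": [
    {"dp":[0,0,0.03],"dr":[0,0,0],"gripper":-1},
    {"dp":[0,0,0.01],"dr":[0,0,0],"gripper":-1},
    {"dp":[0,0,0],"dr":[0,0,0],"gripper":-1},
    {"dp":[0,0,0],"dr":[0,0,0],"gripper":-1}
  ]
}}

```text
time_s: 19.15
tool_pos: [0.4464, 0.2789, 0.0381]
tcp_rot: [0.679, 0.734, 0.0, 0.0]
contact_force: [0.3, 0.1, -1.9]
gripper_width: 0.0471
gripper_force: 41.6
```

```bash
python3 - <<'E'
from h import *
plan(.4442,.2797,-.010,94.5)
E
```

```text
t 19.1 yaw 94.5 tilt [ 0.001  0.    -1.   ] | drz -0.0 dp [ 1.  -2.1 48.1] w 0.0471
```

Request:
{"name": "step_arm", "arguments": {
  "commands": [
    {"dp":[0.001,-0.002,0.015],"dr":[0,0,0],"gripper":-1},
    {"dp":[0,0,0.015],"dr":[0,0,0],"gripper":-1},
    {"dp":[0,0,0.009],"dr":[0,0,0],"gripper":-1},
    {"dp":[0,0,0.005],"dr":[0,0,0],"gripper":-1},
    {"dp":[0,0,0],"dr":[0,0,0],"gripper":-1},
    {"dp":[0,0,0.001],"dr":[0,0,0],"gripper":-1},
    {"dp":[0,0,0.001],"dr":[0,0,0],"gripper":-1},
    {"dp":[0,0,0.001],"dr":[0,0,0],"gripper":-1},
    {"dp":[0,0,0],"dr":[0,0,0],"gripper":-1}
  ]
}}

```text
time_s: 20.05
tool_pos: [0.4441, 0.28, -0.009]
tcp_rot: [0.679, 0.734, 0.0, 0.0]
contact_force: [0.3, -1.0, 0.4]
gripper_width: 0.047
gripper_force: 41.8
```

Request:
{"name": "step_arm", "arguments": {
  "commands": [
    {"dp":[0,0,0.001],"dr":[0,0,0],"gripper":-1},
    {"dp":[0,0,0],"dr":[0,0,0],"gripper":-1}
  ]
}}

```text
time_s: 20.25
tool_pos: [0.4441, 0.28, -0.0091]
tcp_rot: [0.679, 0.734, 0.0, 0.0]
contact_force: [-2.1, -1.1, 8.6]
gripper_width: 0.047
gripper_force: 42.5
```

Seated on the tray floor. Release, rise, and swing clear toward the stack's right for a look.

Request:
{"name": "step_arm", "arguments": {
  "commands": [
    {"dp":[0,0,0],"dr":[0,0,0],"gripper":0.5},
    {"dp":[0,0,0],"dr":[0,0,0],"gripper":1},
    {"dp":[0,0,0],"dr":[0,0,0],"gripper":1},
    {"dp":[0,0,0],"dr":[0,0,0],"gripper":1},
    {"dp":[0,0,-0.01],"dr":[0,0,0],"gripper":1},
    {"dp":[0,0,-0.02],"dr":[0,0,0],"gripper":1},
    {"dp":[0,0,-0.04],"dr":[0,0,0],"gripper":1},
    {"dp":[0,0,-0.04],"dr":[0,0,0],"gripper":1},
    {"dp":[0,0,-0.04],"dr":[0,0,0],"gripper":1},
    {"dp":[0,0,-0.02],"dr":[0,0,0],"gripper":1}
  ]
}}

```text
time_s: 21.25
tool_pos: [0.4457, 0.2809, 0.1647]
tcp_rot: [0.679, 0.734, 0.003, 0.001]
contact_force: [1.0, -0.0, 0.3]
gripper_width: 0.0858
gripper_force: 0.0
```

```bash
python3 - <<'E'
from h import *
im=save("top","t10")
plate("green",.082,STK,im); plate("blue",.046,STK,im)
print([np.round(atz("top",d["centre"],.082),4) for d in pinpoint("plate_green_center","top")[:1]])
plan(.5006,.1180,.15,162)
E
```

```text
green areas [113, 85] dist 0.0973 ctr [0.5007 0.1183] yaw 155.1
blue areas [106, 73] dist 0.1003 ctr [0.4992 0.12  ] yaw 26.9
[array([0.4969, 0.12  , 0.082 ])]
t 21.4 yaw 94.5 tilt [ 0.008  0.005 -1.   ] | drz -67.5 dp [-101.9 -138.7   14.8] w 0.0852
```

```bash
python3 - <<'E'
from h import *
plan(.5006,.1180,.14,155)
E
```

```text
t 21.4 yaw 94.5 tilt [ 0.008  0.005 -1.   ] | drz -60.5 dp [-118.1 -125.2   24.8] w 0.0852
```

Request:
{"name": "step_arm", "arguments": {
  "commands": [
    {"dp":[0,0,0],"dr":[0,0,-7.5],"gripper":1},
    {"dp":[0,0,0],"dr":[0,0,-7.5],"gripper":1},
    {"dp":[0,0,0],"dr":[0,0,-7.5],"gripper":1},
    {"dp":[0,0,0],"dr":[0,0,-7.5],"gripper":1},
    {"dp":[0,0,0],"dr":[0,0,-7.5],"gripper":1},
    {"dp":[0,0,0],"dr":[0,0,-7.5],"gripper":1},
    {"dp":[0,0,0],"dr":[0,0,-7.5],"gripper":1},
    {"dp":[0,0,0],"dr":[0,0,-8],"gripper":1}
  ]
}}

```text
time_s: 22.15
tool_pos: [0.4426, 0.2791, 0.1579]
tcp_rot: [0.214, 0.977, -0.001, -0.001]
contact_force: [-0.5, -0.2, 0.6]
gripper_width: 0.0855
gripper_force: 0.0
```

Request:
{"name": "step_arm", "arguments": {
  "commands": [
    {"dp":[-0.028,-0.03,0],"dr":[0,0,0],"gripper":1},
    {"dp":[-0.03,-0.032,0],"dr":[0,0,0],"gripper":1},
    {"dp":[-0.03,-0.032,0],"dr":[0,0,0],"gripper":1},
    {"dp":[-0.02,-0.021,0],"dr":[0,0,0],"gripper":1},
    {"dp":[-0.01,-0.01,0],"dr":[0,0,0],"gripper":1},
    {"dp":[0,0,0],"dr":[0,0,0],"gripper":1},
    {"dp":[0,0,0],"dr":[0,0,0],"gripper":1},
    {"dp":[0,0,0],"dr":[0,0,0],"gripper":1}
  ]
}}

```text
time_s: 22.95
tool_pos: [0.4972, 0.1177, 0.1591]
tcp_rot: [0.216, 0.976, 0.0, -0.0]
contact_force: [0.4, -0.7, -0.4]
gripper_width: 0.0853
gripper_force: 0.0
```

```bash
python3 - <<'E'
from h import *
plan(.5006,.1180,.036,155)
im=save("top","t11"); plate("red",.035,(140,255,205,300),im)
E
```

```text
t 22.9 yaw 155.1 tilt [-0.001  0.    -1.   ] | drz 0.1 dp [ -3.    1.7 123.1] w 0.0853
red areas [102, 26] dist 0.0979 ctr [0.4345 0.2786] yaw 84.9
```

Request:
{"name": "step_arm", "arguments": {
  "commands": [
    {"dp":[-0.003,0.002,0.03],"dr":[0,0,0],"gripper":1},
    {"dp":[0,0,0.03],"dr":[0,0,0],"gripper":1},
    {"dp":[0,0,0.025],"dr":[0,0,0],"gripper":1},
    {"dp":[0,0,0.02],"dr":[0,0,0],"gripper":1},
    {"dp":[0,0,0.01],"dr":[0,0,0],"gripper":1},
    {"dp":[0,0,0.007],"dr":[0,0,0],"gripper":1},
    {"dp":[0,0,0],"dr":[0,0,0],"gripper":-1},
    {"dp":[0,0,0],"dr":[0,0,0],"gripper":-1},
    {"dp":[0,0,0],"dr":[0,0,0],"gripper":-1},
    {"dp":[0,0,0],"dr":[0,0,0],"gripper":-1},
    {"dp":[0,0,0],"dr":[0,0,0],"gripper":-1},
    {"dp":[0,0,0],"dr":[0,0,0],"gripper":-1}
  ]
}}

```text
time_s: 24.2
tool_pos: [0.5027, 0.1173, 0.0389]
tcp_rot: [0.216, 0.976, 0.001, 0.001]
contact_force: [0.4, 0.2, 6.0]
gripper_width: 0.0475
gripper_force: 41.8
```

Request:
{"name": "step_arm", "arguments": {
  "commands": [
    {"dp":[0,0,-0.005],"dr":[0,0,0],"gripper":-1},
    {"dp":[0,0,-0.01],"dr":[0,0,0],"gripper":-1},
    {"dp":[0,0,-0.01],"dr":[0,0,0],"gripper":-1},
    {"dp":[0,0,-0.02],"dr":[0,0,0],"gripper":-1},
    {"dp":[0,0,-0.03],"dr":[0,0,0],"gripper":-1},
    {"dp":[0,0,-0.03],"dr":[0,0,0],"gripper":-1},
    {"dp":[0,0,-0.03],"dr":[0,0,0],"gripper":-1},
    {"dp":[0,0,-0.015],"dr":[0,0,0],"gripper":-1},
    {"dp":[0,0,0],"dr":[0,0,0],"gripper":-1}
  ]
}}

```text
time_s: 25.1
tool_pos: [0.5033, 0.1175, 0.1907]
tcp_rot: [0.216, 0.976, 0.001, 0.003]
contact_force: [0.6, -0.5, -0.7]
gripper_width: 0.047
gripper_force: 41.4
```

```bash
python3 - <<'E'
from h import *
save("side","s12")
for c in("green","blue"): print(c,[(round(d["score"],2),d["centre"]) for d in pinpoint(f"plate_{c}_center","side")[:1]])
p=r.get_obs()["tool_pos"];print(proj("side",p+[0,0,.046]),proj("side",[.5,.118,.046]))
plan(.4484,-.3245,.19,85.2)
E
```

```text
green [(0.71, [315.4, 190.2])]
blue [(0.67, [309.6, 271.0])]
[311.6560728  190.72602659] [309.10055562 267.11040698]
t 25.2 yaw 155.0 tilt [-0.003 -0.    -1.   ] | drz 69.8 dp [-444.2  -14.6   -4.2] w 0.0467
```

Request:
{"name": "step_arm", "arguments": {
  "commands": [
    {"dp":[0,0,0],"dr":[0,0,7],"gripper":-1},
    {"dp":[0,0,0],"dr":[0,0,8],"gripper":-1},
    {"dp":[0,0,0],"dr":[0,0,8],"gripper":-1},
    {"dp":[0,0,0],"dr":[0,0,8],"gripper":-1},
    {"dp":[0,0,0],"dr":[0,0,8],"gripper":-1},
    {"dp":[0,0,0],"dr":[0,0,8],"gripper":-1},
    {"dp":[0,0,0],"dr":[0,0,8],"gripper":-1},
    {"dp":[0,0,0],"dr":[0,0,8],"gripper":-1},
    {"dp":[0,0,0],"dr":[0,0,6.6],"gripper":-1},
    {"dp":[-0.02,0,0],"dr":[0,0,0],"gripper":-1},
    {"dp":[-0.035,-0.002,0],"dr":[0,0,0],"gripper":-1},
    {"dp":[-0.045,-0.002,0],"dr":[0,0,0],"gripper":-1}
  ]
}}

```text
time_s: 26.45
tool_pos: [0.4877, 0.0178, 0.1849]
tcp_rot: [0.734, 0.679, -0.001, -0.002]
contact_force: [0.4, -1.1, -0.8]
gripper_width: 0.0474
gripper_force: 41.3
```

Request:
{"name": "step_arm", "arguments": {
  "commands": [
    {"dp":[-0.045,-0.002,0],"dr":[0,0,0],"gripper":-1},
    {"dp":[-0.045,-0.002,0],"dr":[0,0,0],"gripper":-1},
    {"dp":[-0.045,-0.002,0],"dr":[0,0,0],"gripper":-1},
    {"dp":[-0.045,-0.001,0],"dr":[0,0,0],"gripper":-1},
    {"dp":[-0.045,-0.001,0],"dr":[0,0,0],"gripper":-1},
    {"dp":[-0.045,-0.001,0],"dr":[0,0,0],"gripper":-1},
    {"dp":[-0.035,-0.001,0],"dr":[0,0,0],"gripper":-1},
    {"dp":[-0.025,0,0],"dr":[0,0,0],"gripper":-1},
    {"dp":[-0.014,0,0],"dr":[0,0,0],"gripper":-1},
    {"dp":[0,0,0.01],"dr":[0,0,0],"gripper":-1},
    {"dp":[0,0,0.02],"dr":[0,0,0],"gripper":-1},
    {"dp":[0,0,0.03],"dr":[0,0,0],"gripper":-1}
  ]
}}

```text
time_s: 27.65
tool_pos: [0.4528, -0.3235, 0.1272]
tcp_rot: [0.735, 0.678, 0.001, 0.001]
contact_force: [0.1, -0.1, -0.8]
gripper_width: 0.0473
gripper_force: 41.3
```

Request:
{"name": "step_arm", "arguments": {
  "commands": [
    {"dp":[0,0,0.03],"dr":[0,0,0],"gripper":-1},
    {"dp":[0,0,0.03],"dr":[0,0,0],"gripper":-1},
    {"dp":[0,0,0.02],"dr":[0,0,0],"gripper":-1},
    {"dp":[0,0,0.01],"dr":[0,0,0],"gripper":-1},
    {"dp":[0,0,0],"dr":[0,0,0],"gripper":-1},
    {"dp":[0,0,0],"dr":[0,0,0],"gripper":-1}
  ]
}}

```text
time_s: 28.25
tool_pos: [0.4523, -0.3238, 0.0378]
tcp_rot: [0.735, 0.678, 0.0, 0.0]
contact_force: [-0.3, 0.3, -0.3]
gripper_width: 0.0474
gripper_force: 41.3
```

```bash
python3 - <<'E'
from h import *
plan(.4484,-.3245,-.008,85.4)
im=save("top","t13"); plate("red",.035,(140,255,205,300),im); plate("blue",.046,STK,im)
print(pinpoint("plate_red_center","top")[:1])
cv2.imwrite("pics/m13.png",np.hstack([cv2.resize(im[245:315,120:220],(400,280)),cv2.resize(im[220:290,180:280],(400,280))])[:,:,::-1])
E
```

```text
t 28.2 yaw 85.5 tilt [ 0.  0. -1.] | drz 0.1 dp [-1.  -3.8 45.8] w 0.0474
red areas [114, 103] dist 0.0964 ctr [0.4436 0.2794] yaw 95.5
blue areas [119, 112] dist 0.0985 ctr [0.4998 0.1175] yaw 20.6
[{'centre': [162.7, 278.8], 'score': 0.58}]
```

View pics/m13.png

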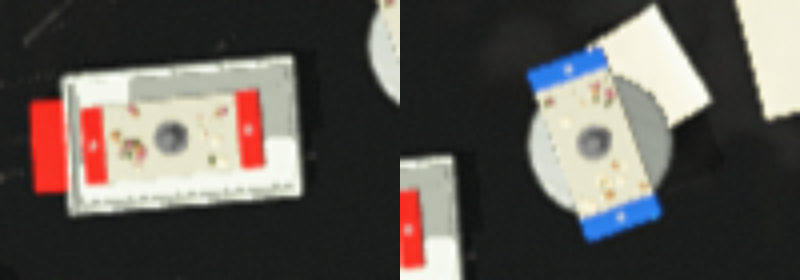

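Request:
{"name": "step_arm", "arguments": {
  "commands": [
    {"dp":[-0.001,-0.004,0.015],"dr":[0,0,0],"gripper":-1},
    {"dp":[0,0,0.013],"dr":[0,0,0],"gripper":-1},
    {"dp":[0,0,0.009],"dr":[0,0,0],"gripper":-1},
    {"dp":[0,0,0.005],"dr":[0,0,0],"gripper":-1},
    {"dp":[0,0,0],"dr":[0,0,0],"gripper":-1},
    {"dp":[0,0,0.001],"dr":[0,0,0],"gripper":-1},
    {"dp":[0,0,0.001],"dr":[0,0,0],"gripper":-1},
    {"dp":[0,0,0.001],"dr":[0,0,0],"gripper":-1},
    {"dp":[0,0,0],"dr":[0,0,0],"gripper":-1}
  ]
}}

```text
time_s: 29.25
tool_pos: [0.4479, -0.3251, -0.0073]
tcp_rot: [0.735, 0.678, 0.0, 0.0]
contact_force: [0.1, -0.6, -0.4]
gripper_width: 0.0469
gripper_force: 41.4
```

Request:
{"name": "step_arm", "arguments": {
  "commands": [
    {"dp":[0,0,0.001],"dr":[0,0,0],"gripper":-1},
    {"dp":[0,0,0],"dr":[0,0,0],"gripper":-1}
  ]
}}

```text
time_s: 29.45
tool_pos: [0.448, -0.3252, -0.0081]
tcp_rot: [0.735, 0.678, 0.0, 0.0]
contact_force: [-0.6, 0.4, 1.8]
gripper_width: 0.0469
gripper_force: 41.6
```

Request:
{"name": "step_arm", "arguments": {
  "commands": [
    {"dp":[0,0,0.0005],"dr":[0,0,0],"gripper":-1},
    {"dp":[0,0,0],"dr":[0,0,0],"gripper":0.5},
    {"dp":[0,0,0],"dr":[0,0,0],"gripper":1},
    {"dp":[0,0,0],"dr":[0,0,0],"gripper":1},
    {"dp":[0,0,0],"dr":[0,0,0],"gripper":1},
    {"dp":[0,0,-0.01],"dr":[0,0,0],"gripper":1},
    {"dp":[0,0,-0.02],"dr":[0,0,0],"gripper":1},
    {"dp":[0,0,-0.04],"dr":[0,0,0],"gripper":1},
    {"dp":[0,0,-0.04],"dr":[0,0,0],"gripper":1},
    {"dp":[0,0,-0.04],"dr":[0,0,0],"gripper":1},
    {"dp":[0,0,-0.01],"dr":[0,0,0],"gripper":1},
    {"dp":[0,0,0],"dr":[0,0,0],"gripper":1}
  ]
}}

```text
time_s: 30.65
tool_pos: [0.4495, -0.3264, 0.1544]
tcp_rot: [0.735, 0.678, 0.0, 0.003]
contact_force: [0.3, 0.2, -0.3]
gripper_width: 0.0857
gripper_force: 0.0
```

```bash
python3 - <<'E'
from h import *
plan(.4998,.1175,.15,20.6); print(r.get_obs()["qpos"])
E
```

```text
t 30.6 yaw 85.4 tilt [ 0.005 -0.004 -1.   ] | drz 64.8 dp [ 203.3 -397.8    4.4] w 0.0857
[-6.72889367e-01  7.53772767e-02  1.92566623e+00  2.15640998e-05
  1.13427123e+00 -5.92761831e-01]
```

Request:
{"name": "step_arm", "arguments": {
  "commands": [
    {"dp":[0,0,0],"dr":[0,0,8.1],"gripper":1},
    {"dp":[0,0,0],"dr":[0,0,8.1],"gripper":1},
    {"dp":[0,0,0],"dr":[0,0,8.1],"gripper":1},
    {"dp":[0,0,0],"dr":[0,0,8.1],"gripper":1},
    {"dp":[0,0,0],"dr":[0,0,8.1],"gripper":1},
    {"dp":[0,0,0],"dr":[0,0,8.1],"gripper":1},
    {"dp":[0,0,0],"dr":[0,0,8.1],"gripper":1},
    {"dp":[0,0,0],"dr":[0,0,8.1],"gripper":1},
    {"dp":[0.02,-0.04,0],"dr":[0,0,0],"gripper":1},
    {"dp":[0.02,-0.04,0],"dr":[0,0,0],"gripper":1},
    {"dp":[0.02,-0.04,0],"dr":[0,0,0],"gripper":1},
    {"dp":[0.02,-0.04,0],"dr":[0,0,0],"gripper":1}
  ]
}}

```text
time_s: 31.85
tool_pos: [0.4645, -0.145, 0.1485]
tcp_rot: [0.984, 0.178, -0.002, -0.001]
contact_force: [0.1, 0.0, -1.3]
gripper_width: 0.0851
gripper_force: 0.0
```

Request:
{"name": "step_arm", "arguments": {
  "commands": [
    {"dp":[0.02,-0.04,0],"dr":[0,0,0],"gripper":1},
    {"dp":[0.02,-0.04,0],"dr":[0,0,0],"gripper":1},
    {"dp":[0.02,-0.04,0],"dr":[0,0,0],"gripper":1},
    {"dp":[0.02,-0.04,0],"dr":[0,0,0],"gripper":1},
    {"dp":[0.02,-0.04,0],"dr":[0,0,0],"gripper":1},
    {"dp":[0.015,-0.027,0],"dr":[0,0,0],"gripper":1},
    {"dp":[0.008,-0.01,0],"dr":[0,0,0],"gripper":1},
    {"dp":[0,0,0],"dr":[0,0,0],"gripper":1},
    {"dp":[0,0,0],"dr":[0,0,0],"gripper":1},
    {"dp":[0,0,0],"dr":[0,0,0],"gripper":1}
  ]
}}

```text
time_s: 32.85
tool_pos: [0.4975, 0.1165, 0.1503]
tcp_rot: [0.984, 0.178, -0.001, 0.0]
contact_force: [-0.3, -0.6, 0.1]
gripper_width: 0.0854
gripper_force: 0.0
```

```bash
python3 - <<'E'
from h import *
plan(.4998,.1175,.001,20.6)
im=save("top","t14"); plate("green",.035,(385,250,445,305),im)
E
```

```text
t 32.9 yaw 20.5 tilt [-0.001 -0.001 -1.   ] | drz -0.1 dp [ 2.500e+00 -1.000e-01  1.493e+02] w 0.0854
green areas [94, 88] dist 0.0964 ctr [ 0.4476 -0.3251] yaw 85.2
```

Request:
{"name": "step_arm", "arguments": {
  "commands": [
    {"dp":[0.002,0,0.04],"dr":[0,0,0],"gripper":1},
    {"dp":[0,0,0.04],"dr":[0,0,0],"gripper":1},
    {"dp":[0,0,0.03],"dr":[0,0,0],"gripper":1},
    {"dp":[0,0,0.02],"dr":[0,0,0],"gripper":1},
    {"dp":[0,0,0.01],"dr":[0,0,0],"gripper":1},
    {"dp":[0,0,0.008],"dr":[0,0,0],"gripper":1},
    {"dp":[0,0,0],"dr":[0,0,0],"gripper":-1},
    {"dp":[0,0,0],"dr":[0,0,0],"gripper":-1},
    {"dp":[0,0,0],"dr":[0,0,0],"gripper":-1},
    {"dp":[0,0,0],"dr":[0,0,0],"gripper":-1},
    {"dp":[0,0,0],"dr":[0,0,0],"gripper":-1},
    {"dp":[0,0,0],"dr":[0,0,0],"gripper":-1}
  ]
}}

```text
time_s: 34.1
tool_pos: [0.5015, 0.119, 0.0045]
tcp_rot: [0.984, 0.179, 0.002, 0.0]
contact_force: [0.5, -1.6, 6.5]
gripper_width: 0.0472
gripper_force: 41.8
```

Request:
{"name": "step_arm", "arguments": {
  "commands": [
    {"dp":[0,0,-0.005],"dr":[0,0,0],"gripper":-1},
    {"dp":[0,0,-0.01],"dr":[0,0,0],"gripper":-1},
    {"dp":[0,0,-0.01],"dr":[0,0,0],"gripper":-1},
    {"dp":[0,0,-0.02],"dr":[0,0,0],"gripper":-1},
    {"dp":[0,0,-0.03],"dr":[0,0,0],"gripper":-1},
    {"dp":[0,0,-0.03],"dr":[0,0,0],"gripper":-1},
    {"dp":[0,0,-0.02],"dr":[0,0,0],"gripper":-1},
    {"dp":[0,0,-0.01],"dr":[0,0,0],"gripper":-1},
    {"dp":[0,0,0],"dr":[0,0,0],"gripper":-1}
  ]
}}

```text
time_s: 35.0
tool_pos: [0.5012, 0.119, 0.1401]
tcp_rot: [0.984, 0.179, 0.002, -0.0]
contact_force: [0.5, -0.8, -0.4]
gripper_width: 0.0472
gripper_force: 41.5
```

```bash
python3 - <<'E'
from h import *
save("side","s15")
print([(round(d["score"],2),d["centre"]) for d in pinpoint(f"plate_blue_center","side")[:1]])
p=r.get_obs()["tool_pos"];print(proj("side",p+[0,0,.046]))
plan(.6161,-.3314,.135,91.9)
E
```

```text
[(0.9, [309.0, 215.0])]
[311.31176975 212.99548108]
t 35.1 yaw 20.6 tilt [-0.001 -0.    -1.   ] | drz -71.3 dp [-453.7  101.9    2.3] w 0.0469
```

Request:
{"name": "step_arm", "arguments": {
  "commands": [
    {"dp":[0,0,0],"dr":[0,0,-7.3],"gripper":-1},
    {"dp":[0,0,0],"dr":[0,0,-8],"gripper":-1},
    {"dp":[0,0,0],"dr":[0,0,-8],"gripper":-1},
    {"dp":[0,0,0],"dr":[0,0,-8],"gripper":-1},
    {"dp":[0,0,0],"dr":[0,0,-8],"gripper":-1},
    {"dp":[0,0,0],"dr":[0,0,-8],"gripper":-1},
    {"dp":[0,0,0],"dr":[0,0,-8],"gripper":-1},
    {"dp":[0,0,0],"dr":[0,0,-8],"gripper":-1},
    {"dp":[0,0,0],"dr":[0,0,-8],"gripper":-1},
    {"dp":[-0.02,0.004,0],"dr":[0,0,0],"gripper":-1},
    {"dp":[-0.035,0.008,0],"dr":[0,0,0],"gripper":-1},
    {"dp":[-0.045,0.01,0],"dr":[0,0,0],"gripper":-1}
  ]
}}

```text
time_s: 36.3
tool_pos: [0.5237, 0.0197, 0.1358]
tcp_rot: [0.694, 0.72, -0.001, -0.002]
contact_force: [1.3, -1.1, -1.8]
gripper_width: 0.0473
gripper_force: 41.5
```

Request:
{"name": "step_arm", "arguments": {
  "commands": [
    {"dp":[-0.045,0.01,0],"dr":[0,0,0],"gripper":-1},
    {"dp":[-0.045,0.01,0],"dr":[0,0,0],"gripper":-1},
    {"dp":[-0.045,0.01,0],"dr":[0,0,0],"gripper":-1},
    {"dp":[-0.045,0.01,0],"dr":[0,0,0],"gripper":-1},
    {"dp":[-0.045,0.01,0],"dr":[0,0,0],"gripper":-1},
    {"dp":[-0.045,0.01,0],"dr":[0,0,0],"gripper":-1},
    {"dp":[-0.04,0.01,0],"dr":[0,0,0],"gripper":-1},
    {"dp":[-0.028,0.007,0],"dr":[0,0,0],"gripper":-1},
    {"dp":[-0.015,0.003,0],"dr":[0,0,0],"gripper":-1},
    {"dp":[0,0,0.01],"dr":[0,0,0],"gripper":-1},
    {"dp":[0,0,0.02],"dr":[0,0,0],"gripper":-1},
    {"dp":[0,0,0.025],"dr":[0,0,0],"gripper":-1}
  ]
}}

```text
time_s: 37.5
tool_pos: [0.6169, -0.3289, 0.0821]
tcp_rot: [0.695, 0.719, 0.0, -0.0]
contact_force: [-0.1, -0.5, -1.2]
gripper_width: 0.0471
gripper_force: 41.5
```

Request:
{"name": "step_arm", "arguments": {
  "commands": [
    {"dp":[0,0,0.025],"dr":[0,0,0],"gripper":-1},
    {"dp":[0,0,0.02],"dr":[0,0,0],"gripper":-1},
    {"dp":[0,0,0],"dr":[0,0,0],"gripper":-1},
    {"dp":[0,0,0],"dr":[0,0,0],"gripper":-1}
  ]
}}

```text
time_s: 37.9
tool_pos: [0.6159, -0.3285, 0.0368]
tcp_rot: [0.695, 0.719, -0.0, -0.002]
contact_force: [-0.4, 0.1, -0.6]
gripper_width: 0.0469
gripper_force: 41.4
```

```bash
python3 - <<'E'
from h import *
plan(.6161,-.3314,-.007,91.9)
E
```

```text
t 37.9 yaw 92.0 tilt [-0.003  0.002 -1.   ] | drz 0.1 dp [-2.9  0.1 43.8] w 0.0469
```

Request:
{"name": "step_arm", "arguments": {
  "commands": [
    {"dp":[-0.003,0,0.015],"dr":[0,0,0],"gripper":-1},
    {"dp":[0,0,0.013],"dr":[0,0,0],"gripper":-1},
    {"dp":[0,0,0.008],"dr":[0,0,0],"gripper":-1},
    {"dp":[0,0,0.004],"dr":[0,0,0],"gripper":-1},
    {"dp":[0,0,0],"dr":[0,0,0],"gripper":-1},
    {"dp":[0,0,0.001],"dr":[0,0,0],"gripper":-1},
    {"dp":[0,0,0.001],"dr":[0,0,0],"gripper":-1},
    {"dp":[0,0,0.001],"dr":[0,0,0],"gripper":-1},
    {"dp":[0,0,0],"dr":[0,0,0],"gripper":-1}
  ]
}}

```text
time_s: 38.8
tool_pos: [0.6171, -0.3337, -0.0048]
tcp_rot: [0.695, 0.719, 0.0, 0.0]
contact_force: [-0.5, 0.4, -0.6]
gripper_width: 0.0471
gripper_force: 41.5
```

Request:
{"name": "step_arm", "arguments": {
  "commands": [
    {"dp":[0,0,0.001],"dr":[0,0,0],"gripper":-1},
    {"dp":[0,0,0],"dr":[0,0,0],"gripper":-1}
  ]
}}

```text
time_s: 39.0
tool_pos: [0.617, -0.3336, -0.006]
tcp_rot: [0.695, 0.719, -0.0, -0.0]
contact_force: [-0.3, 0.5, -1.6]
gripper_width: 0.0471
gripper_force: 41.5
```

Request:
{"name": "step_arm", "arguments": {
  "commands": [
    {"dp":[0.002,-0.001,0.001],"dr":[0,0,0],"gripper":-1},
    {"dp":[0,0,0],"dr":[0,0,0],"gripper":-1},
    {"dp":[0,0,0],"dr":[0,0,0],"gripper":-1}
  ]
}}

```text
time_s: 39.3
tool_pos: [0.6166, -0.3321, -0.0063]
tcp_rot: [0.695, 0.719, 0.0, 0.001]
contact_force: [1.1, -1.5, 1.3]
gripper_width: 0.0473
gripper_force: 41.7
```

Request:
{"name": "step_arm", "arguments": {
  "commands": [
    {"dp":[0,0,0.0007],"dr":[0,0,0],"gripper":-1},
    {"dp":[0,0,0],"dr":[0,0,0],"gripper":0.5},
    {"dp":[0,0,0],"dr":[0,0,0],"gripper":1},
    {"dp":[0,0,0],"dr":[0,0,0],"gripper":1},
    {"dp":[0,0,0],"dr":[0,0,0],"gripper":1},
    {"dp":[0,0,-0.01],"dr":[0,0,0],"gripper":1},
    {"dp":[0,0,-0.02],"dr":[0,0,0],"gripper":1},
    {"dp":[0,0,-0.04],"dr":[0,0,0],"gripper":1},
    {"dp":[0,0,-0.045],"dr":[0,0,0],"gripper":1},
    {"dp":[0,0,-0.045],"dr":[0,0,0],"gripper":1},
    {"dp":[0,0,-0.04],"dr":[0,0,0],"gripper":1},
    {"dp":[0.045,0,0],"dr":[0,0,0],"gripper":1}
  ]
}}

```text
time_s: 40.5
tool_pos: [0.619, -0.2931, 0.2025]
tcp_rot: [0.697, 0.717, 0.002, 0.009]
contact_force: [1.6, 1.0, 0.7]
gripper_width: 0.0852
gripper_force: 0.0
```

Request:
{"name": "step_arm", "arguments": {
  "commands": [
    {"dp":[0.045,0,0],"dr":[0,0,0],"gripper":1},
    {"dp":[0.045,0,0],"dr":[0,0,0],"gripper":1},
    {"dp":[0.045,0,0],"dr":[0,0,0],"gripper":1},
    {"dp":[0.045,0,0],"dr":[0,0,0],"gripper":1},
    {"dp":[0.045,0,0],"dr":[0,0,0],"gripper":1},
    {"dp":[0.045,0,0],"dr":[0,0,0],"gripper":1},
    {"dp":[0.045,0,0],"dr":[0,0,0],"gripper":1},
    {"dp":[0.04,-0.02,0],"dr":[0,0,0],"gripper":1},
    {"dp":[0.04,-0.02,0],"dr":[0,0,0],"gripper":1},
    {"dp":[0.02,-0.02,0],"dr":[0,0,0],"gripper":1},
    {"dp":[0,0,0],"dr":[0,0,0],"gripper":1},
    {"dp":[0,0,0],"dr":[0,0,0],"gripper":1}
  ]
}}

```text
time_s: 41.7
tool_pos: [0.5407, 0.1265, 0.1932]
tcp_rot: [0.695, 0.719, 0.0, 0.001]
contact_force: [-0.4, 0.3, -0.4]
gripper_width: 0.0855
gripper_force: 0.0
```

```bash
python3 - <<'E'
from h import *
im=save("top","t16")
plate("blue",.035,(388,185,445,235),im);plate("green",.035,(385,250,445,305),im);plate("yellow",.035,(294,200,355,265),im);plate("red",.035,(140,255,205,300),im)
print(r.get_obs()["time_s"],r.get_obs()["joint_vel"].round(3))
cv2.imwrite("pics/m16.png",cv2.resize(im[140:320,100:460],(800,400))[:,:,::-1])
E
```

```text
blue areas [100, 95] dist 0.0964 ctr [ 0.6159 -0.3335] yaw 90.7
green areas [94, 87] dist 0.0964 ctr [ 0.4475 -0.3251] yaw 85.2
yellow areas [112, 110] dist 0.0964 ctr [ 0.5506 -0.109 ] yaw 90.2
red areas [115, 102] dist 0.0964 ctr [0.4436 0.2794] yaw 95.7
41.75 [-0.02   0.011 -0.007  0.    -0.001  0.002]
```

View pics/m16.png

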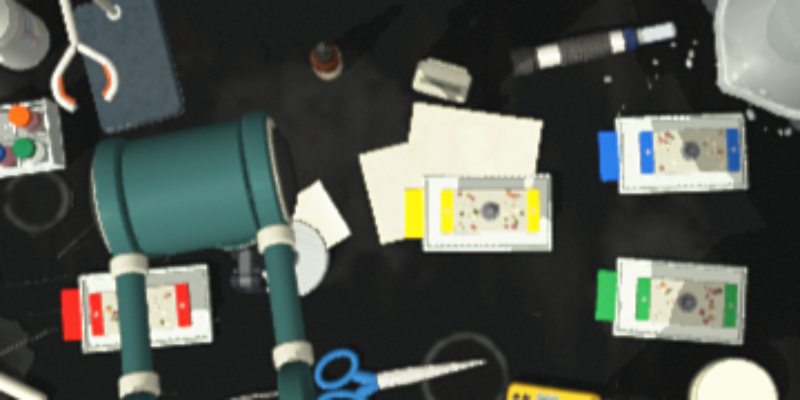

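All four plates stand centred and lined up in the trays of their own colour. The bottle and timer look untouched, and the arm is clear.

```bash
python3 -c "
from workcell import r
print(r.finish_job())"
```

```text
the job is handed in; nothing more can be done
None
```

The job is handed in (the call returned no verdict): the last top picture showed all four plates standing on their hubs in their own-colour trays, within about 3 mm and 2° of my measured tray poses, with the bottle and timer looking undisturbed.

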